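# Pack the bone-surgery kit into its sterilising container

## Task

Pack the surgical kit into its aluminium sterilising container, ready for the autoclave: the drill block goes down flat in the wide bay and the screw-lidded steel pot upright in the narrow bay (either of these first), then the instrument tray goes in level on the container's end steps above them, and last the lid is seated fully down all round. Set each piece down, do not drop it, and leave the paper cup and the two glass vials standing where they are.

Things in the scene. Friction and masses are not known exactly. Their poses are not given: they have to be found in the camera images.
- container: Open aluminium container, fixed: outside 138 (x) x 206 (y) x 66 mm high, inside 132 x 200, floor 3 thick. Origin: centre of its underside, z up. Inside each short end a solid step 14 mm wide, top at z = 53. Seated tray: underside at z = 53. Seated lid: lower edge at z = 56. Both centred, y axes along the container's, either way round. A divider 4 thick, top at z = 15, lies at y -16 to -12.
- wide_bay (a point): Centre of the floor (z = 3 mm) of the container's wide bay, for the drill block: 132 mm in x, 98 mm in y, between the divider and the step at the container's +y end; y = +37 mm in the container's frame. Its axes are the container's. Jaws opened over 80 mm along x come near the container's walls.
- narrow_bay (a point): Centre of the floor (z = 3 mm) of the container's narrow bay, for the pot: 132 mm in x, 70 mm in y, between the divider and the step at the container's -y end; y = -51 mm in the container's frame. Anywhere on this bay's floor will do for the pot.
- block_c (a point): Loose grey drill block, about 180 g, base 104 (x) x 80 (y) x 18 mm. Rows of drills along x at |y| 20 to 36 mm, tops at 40. Between them a lift tab at the centre: 10 mm thick in x, 26 wide in y, from 18 up to 46 mm. Point: centre, 23 mm above its underside. Grip the tab with fingers closing along the block's x, tips above the base. Placed, its x lies along the container's, either way round.
- pot_c (a point): Loose low round steel pot with a screwed-on lid (one piece), about 140 g: body 54 mm in diameter and 22 mm high, round grip knob on top, 18 mm in diameter, from 22 up to 46 mm. Point: on its axis, 23 mm above its underside.
- tray_c (a point): Loose steel tray, about 300 g, with instruments fixed along its long sides: 122 (x) x 190 (y) mm, rim 11 high, floor 2. A lift bar 10 x 10 mm in section, 64 long, runs along y over the centre; bar centre 29 mm, top 34 mm above the underside. Point: centre, 17 mm above the underside. Grip the bar, fingers closing along x. Clearance in the container 5 mm each way.
- lid_c (a point): Loose aluminium lid, right way up, about 380 g: skirt 154 (x) x 222 (y) mm, inside 148 x 216 (5 mm clear of the container each way). Closed panel top at 39 mm; dark handle bar 10 x 10 in section, 72 long, along y over the centre, bar centre 63, top 68 mm above the lower edge. Point: centre, 34 mm above the lower edge. Its shoulder, 10 mm above the lower edge, rests on the container's rim.
- vial_a_c (a point): Bystander: small glass vial with metal cap, 21 mm in diameter, 42 mm tall, standing to the left of the middle; point at its centre, 21 mm up. Leave alone.
- vial_b_c (a point): Bystander: a second vial of the same kind, to the right of the middle; point at its centre, 21 mm up. Leave alone.
- cup_c (a point): Bystander: empty brown paper cup, 80 mm across the rim, 92 mm tall; point at its centre, 46 mm up. Leave alone.
Things that resemble listed ones, but are neither listed nor needed, are in the scene too. What is shaped like the part that bears block_c but orange is not meant. Leave any red look-alike of the part that bears pot_c alone.

How it is judged:
By the outcome, as a careful person would: the job done as asked, in the order asked, and still so for the second after the job is handed in, with the robot touching nothing.
It also fails if it takes over 128 s, if anything falls off the work surface, if the arm or the gripper's body presses on something with over 40 N, if the wrist force passes 120 N, or if a joint passes its speed limit or range.

## Robot

A 6-joint arm with a two-finger parallel gripper is mounted at the origin on the work surface. World frame = base frame: x ahead of the robot, y to its left, z up, the work surface at z = 0. Lengths are in m, angles in rad, forces in N, time in s.
With the tool pointing down it reaches from about 0.3 to 0.75 m from the base axis. Payload 8.5 kg.
Tool frame: the origin (TCP) lies on the centre line of the jaws, within the pads' length; the fingertips stand r.tcp_to_tips ahead of it and the grasp point (between the pads) lies 8 mm behind it (r.tcp_to_tips is the distance from the TCP to the fingertips, in m); z points along the fingers, y is the direction in which the jaws open and shut (so a half turn about z gives the same grasp; the last joint's range is limited). The gripper opens to 85 mm and grips with 20 to 120 N. Pads are 22 mm wide; open, the fingers measure 114 mm over their backs; the gripper's body (76 mm by 85 mm) begins 54 mm behind the grasp point. The pads swing forward as they close: fully open they stand 13 mm farther back than shut.
Start: joints at [1.066, 0.381, 1.297, -0, 1.464, -0.215], TCP at [0.157, 0.527, 0.242] pointing down, gripper open.
Joint ranges: [-3.11, 3.11], [-0.89, 2.33], [0.22, 2.48], [-1.42, 4.56], [0.17, 2.85], [-2.88, 2.88]. Speed limits (rad/s): [2.39, 2.39, 3.14, 3.14, 3.14, 3.14].

## Interface

Orientations are given as a unit quaternion [w, x, y, z].
In Python, from rig import r, vision, finish_job gives the robot as it stands.
- The arm moves only by the shell command python3 -m jog 'ROWS' [FORCE]. ROWS is JSON, a list of rows, each an object of numbers: "grip": the opening, from 0 (shut) to 1 (fully open); "dx", "dy", "dz": the shift along the tool's x, y, z in units of 40 mm (1.0 is 40 mm); "spin": the turn about the tool's z in units of 8 degrees (1.0 is 8 degrees). A call has 1 to 5 rows; each row is the pose to reach, as a shift and turn from the pose measured when the call began, along the tool's axes at that moment; what a row does not reach only later rows make up. A row lasts 1/10 s, in which the tool goes at most 50 mm and 8.59 degrees, less where a joint would pass 70% of its speed; a pose out of reach is approached as far as the arm can. A call with a gripper value outside its range is refused whole. The fingers move at their own pace and stop on an object; FORCE is the grip in N (left out, the last holds). Time passes only in rows, so rows that repeat a pose let the fingers close. It gives the time, the measured TCP pose, the force and the opening at its end, in the units of the state.
- r.observe(): the state, without advancing time (a new reading comes with each control period).
- vision.read_camera(name): name is "scene" or "top" or "wrist"; returns a dict with "image" (400x640x3 uint8, blue, green, red), "range_z" (400x640 float32, m along the optical axis (not along the pixel's ray), 0 where there is no reading), "K" (3x3 intrinsics, pixels), "rvec" (rotation vector, rad) and "tvec" (3), from world to camera coordinates, as OpenCV has them; the wrist camera has in their place "mount" (4x4, takes a point from camera to tool coordinates, whose origin is the TCP and whose axes are the flange's). Camera axes: x right, y down, z forward; pixel columns grow to the right and rows downward; lengths in m; the calibration is good to about 2 mm. A picture is of the moment at which its call begins: read the wrist's pose just before it.
- finish_job(): hands the job in, once; it reports no verdict.
The state is a dict: "time_s": time; "q": joint angles; "qvel": joint speeds; "tau": joint torques, N m; "ee_pos": TCP position; "eef_rot": TCP orientation; "ft_force": force on the tool from outside, world axes, zero at the start; "torque": the same for the moment, N m; "opening": opening from 0.0 (shut) to 1.0 (fully open).
Only numpy, scipy, OpenCV 4.12 (cv2) and the standard library are available. Lean on these libraries where they do the work, as an engineer would, in place of code of your own. Each camera call takes 0.05 s, during which the arm holds its last target.

## Working session

There is one attempt and no reset: what is moved stays moved. The work goes in short steps, Python scripts to look and compute and a shell command to move; the robot and the scene stay as the last step left them, time stands still between calls to the robot, and variables do not carry over. Pictures are saved under pics/ and viewed, and the job is handed in when it is done.

```bash
ls; mkdir -p pics; cat > h.py <<'E'
import numpy as np, cv2
from rig import r, vision
from scipy.spatial.transform import Rotation as R
def cam(n):
    s=r.observe(); c=vision.read_camera(n)
    if n=="wrist":
        w,x,y,z=s["eef_rot"]; T=np.eye(4); T[:3,:3]=R.from_quat([x,y,z,w]).as_matrix(); T[:3,3]=s["ee_pos"]
        M=T@np.array(c["mount"])
    else:
        Rm=cv2.Rodrigues(np.array(c["rvec"],float))[0]; M=np.eye(4); M[:3,:3]=Rm.T; M[:3,3]=-Rm.T@np.array(c["tvec"],float).ravel()
    c["M"]=M; return c
def cloud(c):
    K=np.array(c["K"]);z=c["range_z"];v,u=np.mgrid[:z.shape[0],:z.shape[1]]
    P=np.stack([(u-K[0,2])/K[0,0]*z,(v-K[1,2])/K[1,1]*z,z],-1)
    W=P@c["M"][:3,:3].T+c["M"][:3,3]; W[z<=0]=np.nan; return W
def save(c,f): cv2.imwrite("pics/"+f,c["image"])
E
python3 - <<'E'
from h import *
import pickle
for n in ["scene","top","wrist"]:
    c=cam(n); save(c,n+"0.png"); np.savez("/tmp/%s0.npz"%n,W=cloud(c),im=c["image"],M=c["M"],K=c["K"])
    print(n,c["M"][:3,3].round(3))
s=r.observe();print(s,r.tcp_to_tips)
E
```

```text
pics
scene [0.999 0.698 0.718]
top [ 0.421 -0.005  0.927]
wrist [0.08  0.549 0.372]
{'time_s': 0.15, 'q': array([ 1.06568983e+00,  3.81039508e-01,  1.29800460e+00, -8.09070458e-06,
        1.46356366e+00, -2.15344682e-01]), 'qvel': array([ 0.00051661, -0.00230158, -0.00366441,  0.00043995,  0.00116038,
       -0.00079566]), 'tau': array([ 2.32187667e-03, -4.48626280e+01, -2.31345338e+01, -1.65211050e-04,
        3.76517099e-03,  1.72835365e-05]), 'ee_pos': array([0.15708195, 0.52689336, 0.2418822 ]), 'eef_rot': array([-1.75141629e-04,  1.44374139e-01,  9.89523042e-01, -4.76395587e-04]), 'ft_force': array([0.51694212, 0.02869218, 0.37974286]), 'torque': array([-0.01702416, -0.00724922, -0.04629168]), 'opening': 0.9988438687982533} 0.011
```

View pics/top0.png

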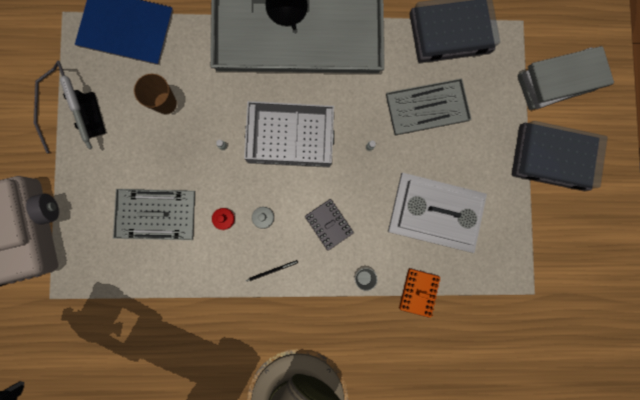

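View pics/scene0.png

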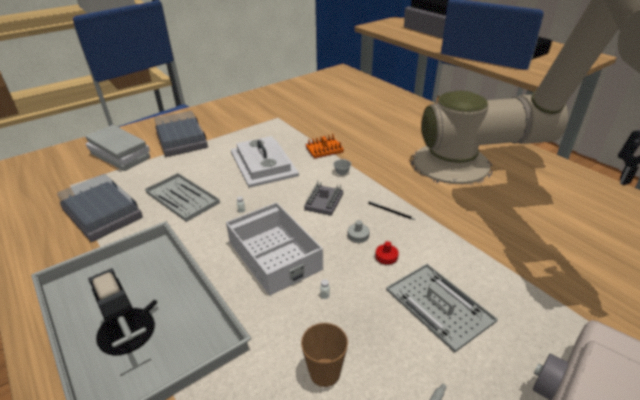

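```bash
python3 - <<'E'
import numpy as np,cv2
d=np.load("/tmp/top0.npz");im=d["im"]
a=cv2.resize(im[180:300,105:305],None,fx=4,fy=4,interpolation=cv2.INTER_CUBIC)[:,:800]
cv2.imwrite("pics/cropA.png",a)
a=cv2.resize(im[165:325,295:495],None,fx=3.7,fy=3.7,interpolation=cv2.INTER_CUBIC);cv2.imwrite("pics/cropB.png",a)
W=d["W"]
for n,(u,v) in dict(cont=(290,134),pot=(262,217),red=(223,218),block=(329,223),tray=(155,214),lid=(437,211),va=(221,145),vb=(370,145),bowl=(365,278),tr2=(428,107)).items():
    print(n,W[v,u].round(3))
E
```

```text
cont [0.657 0.018 0.002]
pot [0.445 0.084 0.044]
red [0.443 0.176 0.045]
block [ 0.43  -0.076  0.046]
tray [0.453 0.339 0.034]
lid [ 0.458 -0.33   0.068]
va [0.619 0.184 0.04 ]
vb [ 0.621 -0.178  0.04 ]
bowl [ 0.293 -0.169  0.   ]
tr2 [ 0.73  -0.338  0.001]
```

View pics/cropA.png

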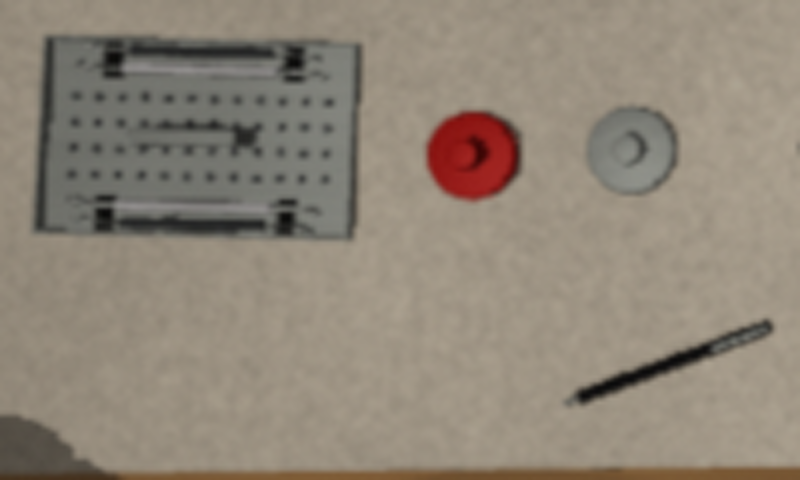

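View pics/cropB.png

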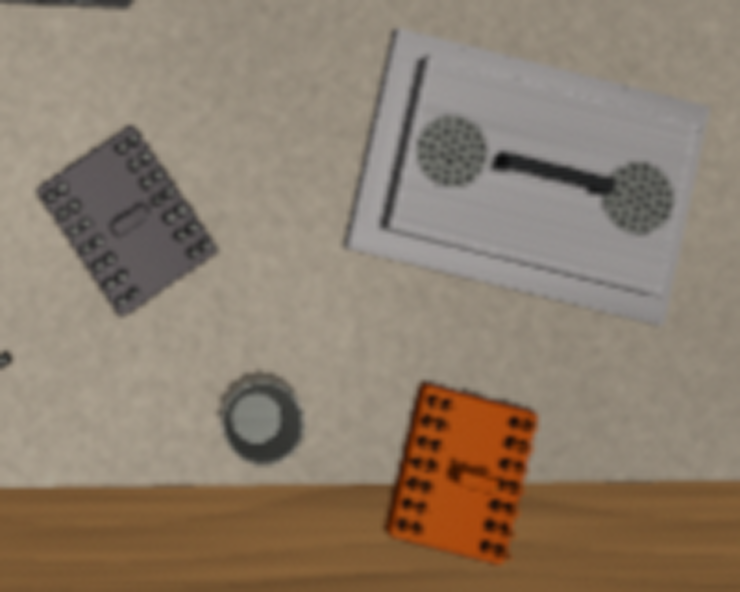

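Candidates: pot – grey (262,217), which fits; red (223,218) is the forbidden twin; (365,278) is a plain bowl without a knob. Block – grey (329,223) with its tab; orange (420,292) is excluded. Tray – (155,214) has the bar and instruments; (428,107) has no bar. The crops confirm these. Next, poses from depth.

```bash
cat > fit.py <<'E'
from h import *
def rect(W,c,rad,z0,z1):
    m=(np.hypot(W[...,0]-c[0],W[...,1]-c[1])<rad)&(W[...,2]>z0)&(W[...,2]<z1)
    p=W[m]
    b=cv2.minAreaRect((p[:,:2]*1000).astype(np.float32))
    (cx,cy),(w,h),a=b
    if h>w: a+=90; w,h=h,w
    a=(a+90)%180-90   # direction of long side
    return np.array([cx,cy,w,h,a,len(p),np.median(p[:,2])*1000]).round(1)
E
python3 - <<'E'
from fit import *
W=np.load("/tmp/top0.npz")["W"]
print("cols: cx cy long short ang n medz")
print("cont rim",rect(W,(.65,.02),.15,.055,.08))
print("cont out",rect(W,(.65,.02),.15,.02,.08))
print("pot body",rect(W,(.445,.084),.04,.012,.03)); print("pot knob",rect(W,(.445,.084),.03,.038,.06))
print("blk base",rect(W,(.43,-.076),.075,.01,.026));print("blk tab",rect(W,(.43,-.076),.017,.041,.06))
print("tray",rect(W,(.453,.339),.13,.006,.06));print("tray bar",rect(W,(.453,.339),.05,.027,.06))
print("lid panel",rect(W,(.458,-.33),.15,.03,.045));print("lid bar",rect(W,(.458,-.33),.06,.06,.08));print("lid all",rect(W,(.458,-.33),.16,.006,.08))
for n,c in dict(va=(.619,.184),vb=(.621,-.178)).items(): print(n,rect(W,c,.03,.02,.06))
print("cup",rect(W,(.70,.345),.08,.07,.12))
E
```

```text
cols: cx cy long short ang n medz
cont rim [646.1  18.3 206.4 139.5  87.5 572.   63.5]
cont out [ 645.8   16.9  217.6  140.    87.6 1905.    51.8]
pot body [444.6  84.   53.4  51.7 -89.8 343.   20.3]
pot knob [445.2  84.9  15.5  15.   44.9  42.   44.5]
blk base [ 427.3  -79.4  104.    80.3   33.9 1214.    16.5]
blk tab [427.3 -79.2  24.7   9.8 -56.1  45.   44.1]
tray [453.3 350.9 192.  122.   88.5 883.    9.1]
tray bar [453.  351.   64.3   9.8  89.9 119.   32.2]
lid panel [ 456.4 -354.4  187.8  118.6   75.9 3518.    37.7]
lid bar [ 456.2 -353.8   71.5    9.8   76.   133.    66.1]
lid all [ 414.2 -344.   241.2  223.3  -13.9 5447.    36.6]
va [622.9 186.3  19.1  16.8 -44.9  66.   38.6]
vb [ 623.1 -183.6   18.9   18.    69.2   63.    38. ]
cup [733.3 332.2  79.   77.3  44.4 416.   84.2]
```

```bash
python3 - <<'E'
from fit import *
d=np.load("/tmp/top0.npz");W=d["W"]
a=cv2.resize(d["im"][90:175,230:350],None,fx=6,fy=6,interpolation=cv2.INTER_CUBIC);cv2.imwrite("pics/cropC.png",a)
# profile along container long axis of interior height
c=np.array([.646,.0178]);t=np.radians(87.55);ey=np.array([np.cos(t),np.sin(t)]);ex=np.array([ey[1],-ey[0]])
q=W[...,:2]-c; x=q@ex;y=q@ey
for yy in np.arange(-104,106,4):
    m=(abs(x)<.05)&(abs(y*1000-yy)<2); print(yy, (np.nanmedian(W[...,2][m])*1000).round(0),end=' | ')
E
```

```text
-104 63.0 | -100 60.0 | -96 52.0 | -92 51.0 | -88 52.0 | -84 3.0 | -80 1.0 | -76 1.0 | -72 2.0 | -68 2.0 | -64 2.0 | -60 2.0 | -56 2.0 | -52 2.0 | -48 1.0 | -44 2.0 | -40 2.0 | -36 1.0 | -32 1.0 | -28 1.0 | -24 1.0 | -20 1.0 | -16 4.0 | -12 11.0 | -8 2.0 | -4 1.0 | 0 2.0 | 4 2.0 | 8 1.0 | 12 2.0 | 16 1.0 | 20 1.0 | 24 2.0 | 28 2.0 | 32 2.0 | 36 2.0 | 40 1.0 | 44 1.0 | 48 1.0 | 52 2.0 | 56 1.0 | 60 2.0 | 64 2.0 | 68 2.0 | 72 2.0 | 76 2.0 | 80 2.0 | 84 2.0 | 88 43.0 | 92 52.0 | 96 52.0 | 100 57.0 | 104 65.0 |
```

View pics/cropC.png

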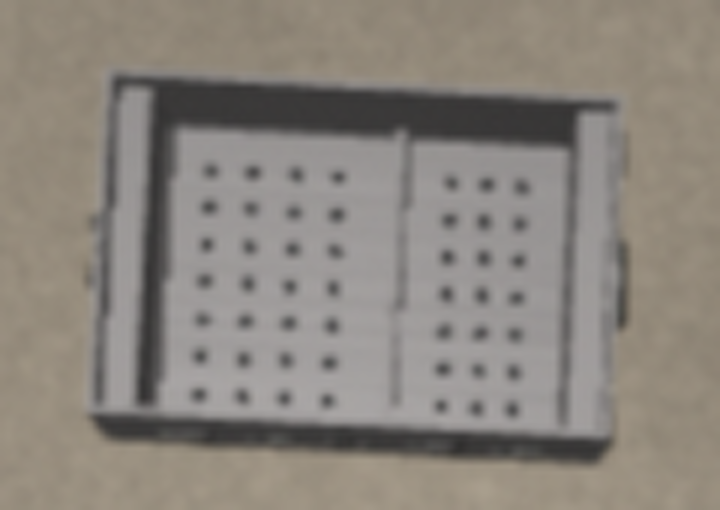

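```bash
cat > to.py <<'E'
import sys
from h import *
def to(x,y,z,yaw):
    s=r.observe(); w,a,b,c=s["eef_rot"]; Rm=R.from_quat([a,b,c,w]).as_matrix()
    d=Rm.T@(np.array([x,y,z])/1000-s["ee_pos"])/0.04
    cy=np.degrees(np.arctan2(Rm[1,1],Rm[0,1])); e=(yaw-cy+90)%180-90
    print("pos",(s["ee_pos"]*1000).round(1),"yaw %.1f"%cy,"tilt %.2f"%np.degrees(np.arccos(-Rm[2,2])),"t",s["time_s"],"q6 %.2f"%s["q"][5],"F",s["ft_force"].round(1),"op %.2f"%s["opening"])
    print("dx %.2f dy %.2f dz %.2f spin %.2f | dist %.0f"%(*d,-e/8,np.linalg.norm(d)*40))
if __name__=="__main__": to(*map(float,sys.argv[1:5]))
E
python3 to.py 427.3 -79.3 150 33.9
```

```text
pos [157.1 526.9 241.9] yaw 73.4 tilt 0.06 t 0.15 q6 -0.22 F [0.5 0.  0.4] op 1.00
dx -10.80 dy -12.59 dz 2.31 spin 4.94 | dist 670
```

```bash
python3 -m jog '[{"grip":1,"dx":-10.8,"dy":-12.59,"dz":0,"spin":4.94},{"grip":1,"dx":-10.8,"dy":-12.59,"dz":0,"spin":4.94},{"grip":1,"dx":-10.8,"dy":-12.59,"dz":0,"spin":4.94},{"grip":1,"dx":-10.8,"dy":-12.59,"dz":0,"spin":4.94},{"grip":1,"dx":-10.8,"dy":-12.59,"dz":0,"spin":4.94}]' 60; python3 to.py 427.3 -79.3 150 33.9
```

```text
time_s: 0.65
ee_pos: [0.259, 0.2969, 0.2422]
eef_rot: [0.0, 0.472, 0.881, -0.001]
ft_force: [0.8, 0.5, 0.6]
opening: 1.002
pos [259.  296.9 242.2] yaw 33.6 tilt 0.06 t 0.65 q6 -0.04 F [0.8 0.5 0.6] op 1.00
dx -10.16 dy -1.70 dz 2.31 spin -0.04 | dist 422
```

```bash
python3 -m jog '[{"dx":-10.16,"dy":-1.7,"dz":0},{"dx":-10.16,"dy":-1.7,"dz":0},{"dx":-10.16,"dy":-1.7,"dz":0},{"dx":-10.16,"dy":-1.7,"dz":0},{"dx":-10.16,"dy":-1.7,"dz":0}]'; python3 to.py 427.3 -79.3 150 33.9
```

```text
pos [259.  296.9 242.2] yaw 33.6 tilt 0.06 t 0.65 q6 -0.04 F [0.8 0.5 0.6] op 1.00
dx -10.16 dy -1.70 dz 2.31 spin -0.04 | dist 422invalid input
```

Every row must carry all the fields.

```bash
python3 -m jog '[{"grip":1,"dx":-10.16,"dy":-1.7,"dz":0,"spin":0},{"grip":1,"dx":-10.16,"dy":-1.7,"dz":0,"spin":0},{"grip":1,"dx":-10.16,"dy":-1.7,"dz":0,"spin":0},{"grip":1,"dx":-10.16,"dy":-1.7,"dz":0,"spin":0},{"grip":1,"dx":-10.16,"dy":-1.7,"dz":0,"spin":0}]'; python3 to.py 427.3 -79.3 150 33.9
```

```text
time_s: 1.15
ee_pos: [0.3609, 0.0683, 0.2426]
eef_rot: [0.0, 0.473, 0.881, -0.0]
ft_force: [0.6, 1.8, -0.1]
opening: 1.001
pos [360.9  68.3 242.6] yaw 33.6 tilt 0.05 t 1.15 q6 -0.72 F [ 0.6  1.8 -0.1] op 1.00
dx -3.99 dy -0.66 dz 2.32 spin -0.04 | dist 186
```

```bash
python3 -m jog '[{"grip":1,"dx":-3.99,"dy":-0.66,"dz":2.3,"spin":-0.04},{"grip":1,"dx":-3.99,"dy":-0.66,"dz":2.3,"spin":-0.04},{"grip":1,"dx":-3.99,"dy":-0.66,"dz":2.3,"spin":-0.04},{"grip":1,"dx":-3.99,"dy":-0.66,"dz":2.3,"spin":-0.04},{"grip":1,"dx":-3.99,"dy":-0.66,"dz":2.3,"spin":-0.04}]'; python3 - <<'E'
from fit import *
from to import to
c=cam("wrist");W=cloud(c);save(c,"w1.png")
to(427.3,-79.3,70,33.9)
print(rect(W,(.4273,-.0793),.08,.012,.026),rect(W,(.4273,-.0793),.02,.041,.06))
E
```

```text
time_s: 1.65
ee_pos: [0.4277, -0.0822, 0.1485]
eef_rot: [-0.001, 0.472, 0.882, -0.001]
ft_force: [0.5, -0.1, -0.5]
opening: 0.996
pos [427.2 -80.6 149.5] yaw 33.8 tilt 0.14 t 1.7 q6 -1.05 F [-0.2 -0.3 -0.8] op 1.00
dx 0.02 dy 0.02 dz 1.99 spin -0.02 | dist 80
[  427.1   -77.6   104.3    79.9    33.9 10353.     17.1] [426.9 -77.7  25.8   9.6 -55.8 453.   44.7]
```

View pics/w1.png

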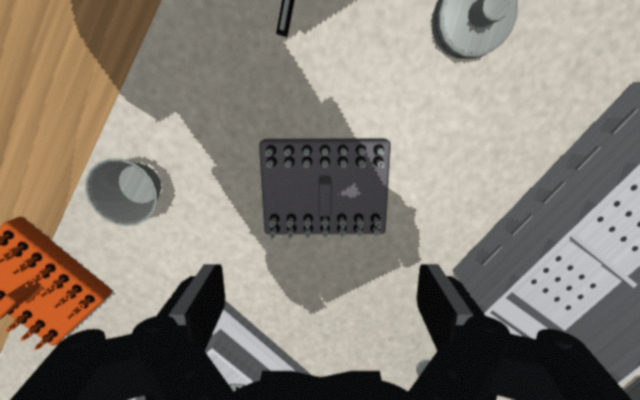

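The wrist view shows the grey block with its tab at (325,195), at (427,-78), which agrees with the top camera. Descending.

```bash
python3 -m jog '[{"grip":1,"dx":0.02,"dy":0.02,"dz":1,"spin":-0.02},{"grip":1,"dx":0.02,"dy":0.02,"dz":1.7,"spin":-0.02},{"grip":1,"dx":0.02,"dy":0.02,"dz":2.2,"spin":-0.02},{"grip":1,"dx":0.02,"dy":0.02,"dz":2.5,"spin":-0.02},{"grip":1,"dx":0.02,"dy":0.02,"dz":2.5,"spin":-0.02}]'; python3 to.py 427.1 -78.7 34 33.9
```

```text
time_s: 2.2
ee_pos: [0.4264, -0.0783, 0.049]
eef_rot: [-0.002, 0.47, 0.883, -0.0]
ft_force: [0.1, 0.4, 0.1]
opening: 1.005
pos [426.4 -78.3  49. ] yaw 34.0 tilt 0.28 t 2.2 q6 -1.05 F [0.1 0.4 0.1] op 1.01
dx -0.02 dy 0.01 dz 0.37 spin 0.01 | dist 15
```

```bash
python3 -m jog '[{"grip":1,"dx":0,"dy":0.02,"dz":0.37,"spin":0},{"grip":0.3,"dx":0,"dy":0.02,"dz":0.37,"spin":0},{"grip":0,"dx":0,"dy":0.02,"dz":0.37,"spin":0},{"grip":0,"dx":0,"dy":0.02,"dz":0.37,"spin":0},{"grip":0,"dx":0,"dy":0.02,"dz":0.37,"spin":0}]' 60; python3 -m jog '[{"grip":0,"dx":0,"dy":0,"dz":0,"spin":0},{"grip":0,"dx":0,"dy":0,"dz":0,"spin":0},{"grip":0,"dx":0,"dy":0,"dz":0,"spin":0}]' 60; python3 to.py 647.7 55.3 150 -2.45
```

```text
time_s: 2.7
ee_pos: [0.4272, -0.0779, 0.0349]
eef_rot: [-0.002, 0.47, 0.883, -0.0]
ft_force: [-0.2, -1.5, 0.2]
opening: 0.33
time_s: 3.0
ee_pos: [0.4275, -0.078, 0.0355]
eef_rot: [-0.001, 0.47, 0.883, -0.0]
ft_force: [-0.8, 0.8, 6.8]
opening: 0.104
pos [427.5 -78.   35.5] yaw 34.0 tilt 0.14 t 3.0 q6 -1.05 F [-0.8  0.8  6.8] op 0.10
dx -0.31 dy 6.42 dz -2.87 spin 4.55 | dist 282
```

```bash
python3 -m jog '[{"grip":0,"dx":0,"dy":0,"dz":-0.4,"spin":0},{"grip":0,"dx":0,"dy":0,"dz":-1.2,"spin":0},{"grip":0,"dx":0,"dy":0,"dz":-2.2,"spin":0},{"grip":0,"dx":0,"dy":0,"dz":-2.87,"spin":0},{"grip":0,"dx":0,"dy":0,"dz":-2.87,"spin":0}]'; python3 to.py 647.7 55.3 150 -2.45
```

```text
time_s: 3.5
ee_pos: [0.4289, -0.0786, 0.1532]
eef_rot: [0.002, 0.47, 0.883, -0.0]
ft_force: [-1.2, 0.4, -2.4]
opening: 0.1
pos [428.9 -78.6 153.2] yaw 34.0 tilt 0.25 t 3.5 q6 -1.05 F [-1.2  0.4 -2.4] op 0.10
dx -0.28 dy 6.41 dz 0.09 spin 4.55 | dist 257
```

```bash
python3 -m jog '[{"grip":0,"dx":-0.05,"dy":1,"dz":0,"spin":1},{"grip":0,"dx":-0.15,"dy":2.2,"dz":0,"spin":2},{"grip":0,"dx":-0.28,"dy":3.4,"dz":0,"spin":3},{"grip":0,"dx":-0.28,"dy":4.6,"dz":0,"spin":4},{"grip":0,"dx":-0.28,"dy":5.6,"dz":0,"spin":4.55}]'; python3 to.py 647.7 55.3 150 -2.45
```

```text
time_s: 4.0
ee_pos: [0.6221, 0.0389, 0.1516]
eef_rot: [0.001, 0.723, 0.69, -0.0]
ft_force: [-0.3, -0.4, -2.3]
opening: 0.102
pos [622.1  38.9 151.6] yaw -2.7 tilt 0.14 t 4.0 q6 -0.08 F [-0.3 -0.4 -2.3] op 0.10
dx 0.44 dy 0.62 dz 0.04 spin -0.03 | dist 30
```

```bash
python3 - <<'E'
from h import *
c=cam("scene");save(c,"s1.png")
E
python3 -m jog '[{"grip":0,"dx":0.44,"dy":0.62,"dz":0,"spin":-0.03},{"grip":0,"dx":0.44,"dy":0.62,"dz":0,"spin":-0.03},{"grip":0,"dx":0.44,"dy":0.62,"dz":0,"spin":-0.03},{"grip":0,"dx":0.44,"dy":0.62,"dz":0,"spin":-0.03}]';  python3 - <<'E'
from fit import *
from to import to
c=cam("wrist");W=cloud(c);save(c,"w2.png")
to(647.7,55.3,60,-2.45)
print(rect(W,(.646,.018),.15,.058,.075))
E
```

```text
time_s: 4.45
ee_pos: [0.6503, 0.0577, 0.1503]
eef_rot: [0.001, 0.722, 0.692, 0.001]
ft_force: [-0.1, -1.0, -1.2]
opening: 0.102
pos [650.4  57.5 150.7] yaw -2.5 tilt 0.17 t 4.5 q6 -0.05 F [-0.  -0.5 -1.3] op 0.11
dx -0.06 dy -0.07 dz 2.27 spin -0.01 | dist 91
[ 646.    19.5  206.3  138.5   87.5 2383.    64.7]
```

View pics/w2.png

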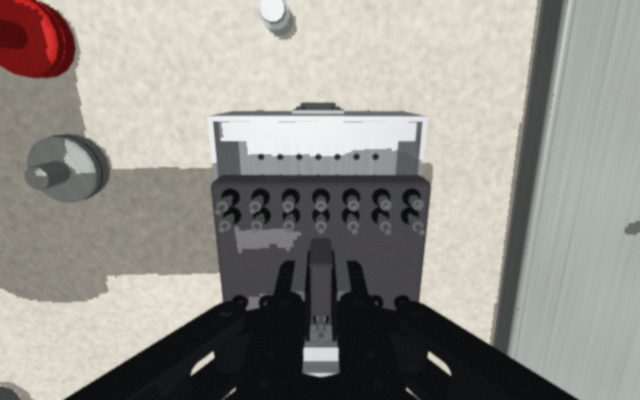

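The block is held level over the container, whose rim reads (646,19.5), within 1.2 mm of the top camera. Lowering.

```bash
python3 -m jog '[{"grip":0,"dx":-0.06,"dy":-0.07,"dz":0.6,"spin":0},{"grip":0,"dx":-0.06,"dy":-0.07,"dz":1.4,"spin":0},{"grip":0,"dx":-0.06,"dy":-0.07,"dz":2,"spin":0},{"grip":0,"dx":-0.06,"dy":-0.07,"dz":2.4,"spin":0},{"grip":0,"dx":-0.06,"dy":-0.07,"dz":2.4,"spin":0}]'; python3 to.py 647.6 56.2 40 -2.45
```

```text
time_s: 5.0
ee_pos: [0.6462, 0.0547, 0.0526]
eef_rot: [-0.001, 0.723, 0.691, -0.001]
ft_force: [-0.5, -0.4, -0.6]
opening: 0.101
pos [646.2  54.7  52.6] yaw -2.6 tilt 0.10 t 5.0 q6 -0.05 F [-0.5 -0.4 -0.6] op 0.10
dx 0.04 dy 0.03 dz 0.32 spin -0.01 | dist 13
```

```bash
python3 -m jog '[{"grip":0,"dx":0.04,"dy":0.03,"dz":0.15,"spin":0},{"grip":0,"dx":0.04,"dy":0.03,"dz":0.25,"spin":0},{"grip":0,"dx":0.04,"dy":0.03,"dz":0.3,"spin":0},{"grip":0,"dx":0.04,"dy":0.03,"dz":0.32,"spin":0},{"grip":0,"dx":0.04,"dy":0.03,"dz":0.34,"spin":0}]'; python3 to.py 647.6 56.2 38 -2.45
```

```text
time_s: 5.5
ee_pos: [0.6476, 0.0562, 0.0394]
eef_rot: [-0.0, 0.723, 0.691, -0.001]
ft_force: [-0.5, 0.3, -0.8]
opening: 0.1
pos [647.6  56.2  39.4] yaw -2.6 tilt 0.07 t 5.5 q6 -0.05 F [-0.5  0.3 -0.8] op 0.10
dx 0.00 dy -0.00 dz 0.03 spin -0.01 | dist 1
```

```bash
python3 -m jog '[{"grip":0,"dx":0,"dy":0,"dz":0.03,"spin":0},{"grip":0,"dx":0,"dy":0,"dz":0.05,"spin":0},{"grip":0,"dx":0,"dy":0,"dz":0.05,"spin":0}]'; python3 to.py 647.6 56.2 38 -2.45
```

```text
time_s: 5.8
ee_pos: [0.6477, 0.0562, 0.0385]
eef_rot: [0.0, 0.723, 0.691, -0.0]
ft_force: [-2.0, -1.0, 6.8]
opening: 0.103
pos [647.7  56.2  38.5] yaw -2.6 tilt 0.03 t 5.8 q6 -0.05 F [-2.  -1.   6.8] op 0.10
dx 0.00 dy -0.00 dz 0.01 spin -0.01 | dist 1
```

Contact (+6.8 N). I'm opening part way and retreating.

```bash
python3 -m jog '[{"grip":0.2,"dx":0,"dy":0,"dz":0,"spin":0},{"grip":0.4,"dx":0,"dy":0,"dz":0,"spin":0},{"grip":0.5,"dx":0,"dy":0,"dz":0,"spin":0},{"grip":0.5,"dx":0,"dy":0,"dz":-0.2,"spin":0},{"grip":0.5,"dx":0,"dy":0,"dz":-0.8,"spin":0}]';python3 -m jog '[{"grip":0.5,"dx":0,"dy":0,"dz":-1.2,"spin":0},{"grip":0.5,"dx":0,"dy":0,"dz":-2.3,"spin":0},{"grip":0.6,"dx":0,"dy":0,"dz":-2.8,"spin":0},{"grip":0.6,"dx":0,"dy":0,"dz":-2.8,"spin":0}]'; python3 to.py 445 84.8 130 -2.45
```

```text
time_s: 6.3
ee_pos: [0.6467, 0.0562, 0.0692]
eef_rot: [-0.001, 0.723, 0.691, -0.002]
ft_force: [-0.0, -0.4, -0.0]
opening: 0.502
time_s: 6.7
ee_pos: [0.6484, 0.0562, 0.1855]
eef_rot: [0.001, 0.723, 0.691, 0.001]
ft_force: [0.5, 0.5, 0.3]
opening: 0.6
pos [648.4  56.2 185.5] yaw -2.5 tilt 0.17 t 6.7 q6 -0.05 F [0.5 0.5 0.3] op 0.60
dx 0.49 dy -5.12 dz 1.37 spin -0.01 | dist 213
```

```bash
python3 -m jog '[{"grip":0.7,"dx":0.49,"dy":-5.12,"dz":0,"spin":0},{"grip":0.7,"dx":0.49,"dy":-5.12,"dz":0,"spin":0},{"grip":0.7,"dx":0.49,"dy":-5.12,"dz":0,"spin":0},{"grip":0.7,"dx":0.49,"dy":-5.12,"dz":0,"spin":0},{"grip":0.7,"dx":0.49,"dy":-5.12,"dz":1,"spin":0}]'; python3 -m jog '[{"grip":0.7,"dx":0,"dy":0,"dz":0,"spin":0}]';python3 - <<'E'
from fit import *
from to import to
c=cam("wrist");W=cloud(c);save(c,"w3.png")
c=cam("top");save(c,"top1.png");T=cloud(c)
to(445,84.8,70,-2.45)
print(rect(W,(.445,.0848),.04,.014,.03),rect(W,(.445,.0848),.03,.038,.06))
print("blk",rect(T,(.6476,.0562),.075,.012,.026),rect(T,(.6476,.0562),.017,.041,.06))
E
```

```text
time_s: 7.2
ee_pos: [0.4418, 0.0858, 0.148]
eef_rot: [0.004, 0.722, 0.692, 0.003]
ft_force: [1.8, -0.7, 0.1]
opening: 0.703
time_s: 7.3
ee_pos: [0.4386, 0.0861, 0.1451]
eef_rot: [0.001, 0.722, 0.692, 0.0]
ft_force: [-0.5, -0.2, -0.2]
opening: 0.701
pos [441.9  85.8 148.3] yaw -2.5 tilt 0.50 t 7.4 q6 -0.03 F [ 0.8 -1.4 -0.2] op 0.70
dx -0.02 dy 0.06 dz 1.96 spin -0.00 | dist 78
[ 444.8   86.5   53.6   53.   -53.9 2871.    20.9] [444.6  86.5  17.1  16.8  88.1 473.   44.8]
blk [ 646.3   53.2  137.1  102.4   -2.7 1295.    19.4] [645.8  53.6  24.3   9.5  89.6  47.   46.9]
```

View pics/w3.png

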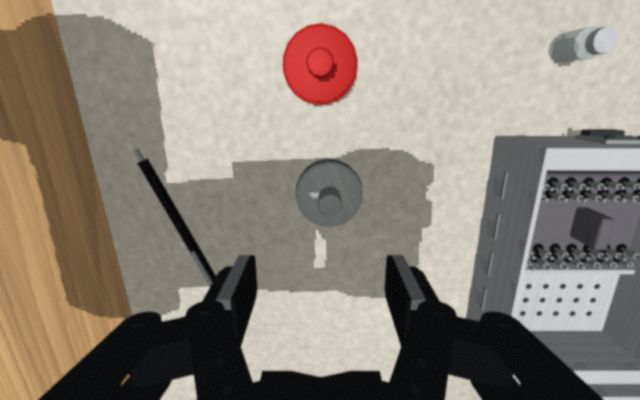

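View pics/top1.png

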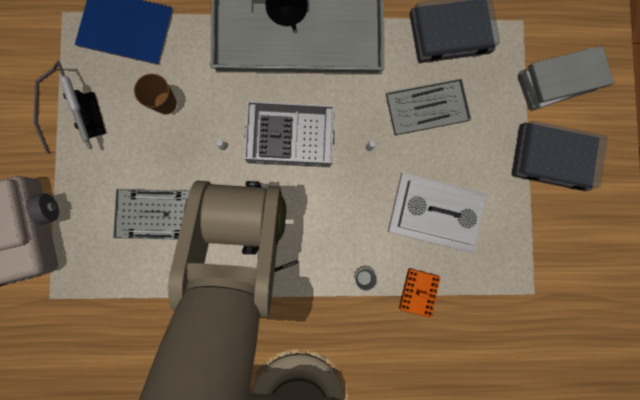

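The top view shows the block flat in the wide bay at (277,135). The wrist view shows the grey pot at (329,195), at (445,86.5). Descending on its knob.

```bash
python3 to.py 445 86.5 37 -2.45; python3 -m jog '[{"grip":0.7,"dx":0.02,"dy":0.07,"dz":0.8,"spin":0},{"grip":0.7,"dx":0.02,"dy":0.07,"dz":1.6,"spin":0},{"grip":0.7,"dx":0.02,"dy":0.07,"dz":2.2,"spin":0},{"grip":0.7,"dx":0.02,"dy":0.07,"dz":2.6,"spin":0},{"grip":0.7,"dx":0.02,"dy":0.07,"dz":2.6,"spin":0}]'; python3 to.py 445 86.5 37 -2.45
```

```text
pos [441.9  85.8 148.3] yaw -2.5 tilt 0.50 t 7.4 q6 -0.03 F [ 0.8 -1.4 -0.2] op 0.70
dx 0.02 dy 0.05 dz 2.78 spin -0.00 | dist 111
time_s: 7.9
ee_pos: [0.4464, 0.0862, 0.0434]
eef_rot: [0.003, 0.722, 0.692, 0.002]
ft_force: [-0.4, -0.0, 0.9]
opening: 0.697
pos [446.4  86.2  43.4] yaw -2.5 tilt 0.37 t 7.9 q6 -0.03 F [-0.4 -0.   0.9] op 0.70
dx 0.01 dy -0.04 dz 0.16 spin -0.01 | dist 7
```

```bash
python3 -m jog '[{"grip":0.7,"dx":0.01,"dy":-0.03,"dz":0.16,"spin":0},{"grip":0.35,"dx":0.01,"dy":-0.03,"dz":0.16,"spin":0},{"grip":0,"dx":0.01,"dy":-0.03,"dz":0.16,"spin":0},{"grip":0,"dx":0.01,"dy":-0.03,"dz":0.16,"spin":0},{"grip":0,"dx":0.01,"dy":-0.03,"dz":0.16,"spin":0}]' 60; python3 -m jog '[{"grip":0,"dx":0,"dy":0,"dz":0,"spin":0},{"grip":0,"dx":0,"dy":0,"dz":0,"spin":0}]' 60; python3 to.py 644.6 -31 160 -2.45
```

```text
time_s: 8.4
ee_pos: [0.4457, 0.0866, 0.0378]
eef_rot: [0.003, 0.722, 0.692, 0.002]
ft_force: [-0.2, 0.7, 5.7]
opening: 0.187
time_s: 8.6
ee_pos: [0.4458, 0.0866, 0.038]
eef_rot: [0.003, 0.722, 0.692, 0.003]
ft_force: [0.2, -0.3, -0.8]
opening: 0.183
pos [445.8  86.6  38. ] yaw -2.5 tilt 0.48 t 8.6 q6 -0.03 F [ 0.2 -0.3 -0.8] op 0.18
dx -2.72 dy 5.12 dz -3.00 spin -0.00 | dist 261
```

```bash
python3 -m jog '[{"grip":0,"dx":0,"dy":0,"dz":-0.5,"spin":0},{"grip":0,"dx":0,"dy":0,"dz":-1.3,"spin":0},{"grip":0,"dx":0,"dy":0,"dz":-2.3,"spin":0},{"grip":0,"dx":-0.4,"dy":0.7,"dz":-3,"spin":0},{"grip":0,"dx":-0.9,"dy":1.6,"dz":-3,"spin":0}]'; python3 to.py 644.6 -31 160 -2.45
```

```text
time_s: 9.1
ee_pos: [0.5085, 0.0481, 0.1628]
eef_rot: [0.006, 0.722, 0.692, 0.005]
ft_force: [1.1, -0.4, -1.0]
opening: 0.186
pos [508.5  48.1 162.8] yaw -2.4 tilt 0.88 t 9.1 q6 -0.10 F [ 1.1 -0.4 -1. ] op 0.19
dx -1.83 dy 3.48 dz 0.13 spin 0.01 | dist 157
```

```bash
python3 -m jog '[{"grip":0,"dx":-0.5,"dy":0.95,"dz":0,"spin":0},{"grip":0,"dx":-1,"dy":1.9,"dz":0,"spin":0},{"grip":0,"dx":-1.5,"dy":2.8,"dz":0,"spin":0},{"grip":0,"dx":-1.83,"dy":3.48,"dz":0,"spin":0},{"grip":0,"dx":-1.83,"dy":3.48,"dz":0,"spin":0}]'; python3 to.py 644.6 -31 60 -2.45; python3 -m jog '[{"grip":0,"dx":0,"dy":0,"dz":0,"spin":0},{"grip":0,"dx":0,"dy":0,"dz":0,"spin":0}]';python3 to.py 644.6 -31 60 -2.45
```

```text
time_s: 9.6
ee_pos: [0.6466, -0.0329, 0.1638]
eef_rot: [0.006, 0.722, 0.691, 0.005]
ft_force: [-0.4, -0.7, -1.2]
opening: 0.182
pos [646.6 -32.9 163.8] yaw -2.5 tilt 0.89 t 9.6 q6 -0.19 F [-0.4 -0.7 -1.2] op 0.18
dx 0.05 dy -0.09 dz 2.59 spin -0.01 | dist 104
time_s: 9.8
ee_pos: [0.6459, -0.0326, 0.1635]
eef_rot: [0.006, 0.722, 0.692, 0.004]
ft_force: [-0.4, -0.7, -1.0]
opening: 0.179
pos [645.9 -32.6 163.5] yaw -2.5 tilt 0.82 t 9.8 q6 -0.19 F [-0.4 -0.7 -1. ] op 0.18
dx 0.04 dy -0.07 dz 2.59 spin -0.00 | dist 104
```

```bash
python3 - <<'E'
p='to.py';s=open(p).read()
s=s.replace('"tilt %.2f"%np.degrees(np.arccos(-Rm[2,2]))','"toolz xy deg",np.degrees(Rm[:2,2]).round(2)')
open(p,'w').write(s)
E
python3 -m jog '[{"grip":0,"dx":0.04,"dy":-0.04,"dz":0.7,"spin":0},{"grip":0,"dx":0.04,"dy":-0.04,"dz":1.5,"spin":0},{"grip":0,"dx":0.04,"dy":-0.04,"dz":2.1,"spin":0},{"grip":0,"dx":0.04,"dy":-0.04,"dz":2.6,"spin":0},{"grip":0,"dx":0.04,"dy":-0.04,"dz":2.7,"spin":0}]'; python3 to.py 645 -31 41 -2.45
```

```text
time_s: 10.3
ee_pos: [0.6442, -0.0302, 0.0535]
eef_rot: [0.004, 0.722, 0.692, 0.003]
ft_force: [-0.2, -0.2, -0.8]
opening: 0.185
pos [644.2 -30.2  53.5] yaw -2.4 toolz xy deg [ 0.57 -0.05] t 10.3 q6 -0.19 F [-0.2 -0.2 -0.8] op 0.18
dx -0.02 dy 0.02 dz 0.31 spin 0.00 | dist 13
```

```bash
python3 -m jog '[{"grip":0,"dx":0,"dy":0.02,"dz":0.15,"spin":0},{"grip":0,"dx":0,"dy":0.02,"dz":0.25,"spin":0},{"grip":0,"dx":0,"dy":0.02,"dz":0.28,"spin":0},{"grip":0,"dx":0,"dy":0.02,"dz":0.3,"spin":0},{"grip":0,"dx":0,"dy":0.02,"dz":0.31,"spin":0}]'; python3 to.py 644.6 -31 40 -2.45
```

```text
time_s: 10.8
ee_pos: [0.6453, -0.0303, 0.0416]
eef_rot: [0.004, 0.722, 0.692, 0.003]
ft_force: [-0.2, -0.5, -1.4]
opening: 0.183
pos [645.3 -30.3  41.6] yaw -2.4 toolz xy deg [ 0.61 -0.06] t 10.8 q6 -0.19 F [-0.2 -0.5 -1.4] op 0.18
dx -0.02 dy -0.02 dz 0.04 spin 0.00 | dist 2
```

```bash
python3 -m jog '[{"grip":0,"dx":0,"dy":0,"dz":0.02,"spin":0},{"grip":0,"dx":0,"dy":0,"dz":0.04,"spin":0},{"grip":0,"dx":0,"dy":0,"dz":0.05,"spin":0}]'; python3 to.py 644.6 -31 40 -2.45
```

```text
time_s: 11.1
ee_pos: [0.6457, -0.0303, 0.0408]
eef_rot: [0.005, 0.722, 0.692, 0.004]
ft_force: [-1.9, 0.6, 8.9]
opening: 0.182
pos [645.7 -30.3  40.8] yaw -2.4 toolz xy deg [ 0.7  -0.08] t 11.1 q6 -0.19 F [-1.9  0.6  8.9] op 0.18
dx -0.02 dy -0.03 dz 0.02 spin 0.00 | dist 2
```

```bash
python3 -m jog '[{"grip":0.3,"dx":0,"dy":0,"dz":0,"spin":0},{"grip":0.45,"dx":0,"dy":0,"dz":0,"spin":0},{"grip":0.45,"dx":0,"dy":0,"dz":0,"spin":0},{"grip":0.45,"dx":0,"dy":0,"dz":-0.2,"spin":0},{"grip":0.45,"dx":0,"dy":0,"dz":-0.9,"spin":0}]';python3 -m jog '[{"grip":0.45,"dx":0,"dy":0,"dz":-1.2,"spin":0},{"grip":0.45,"dx":0,"dy":0,"dz":-2.4,"spin":0},{"grip":0.45,"dx":0,"dy":0,"dz":-3.3,"spin":0},{"grip":0.45,"dx":0,"dy":0,"dz":-3.3,"spin":0},{"grip":0.45,"dx":0,"dy":0,"dz":-3.3,"spin":0}]'; python3 to.py 454 352.5 150 -1
```

```text
time_s: 11.6
ee_pos: [0.644, -0.0301, 0.075]
eef_rot: [0.002, 0.722, 0.692, 0.002]
ft_force: [0.6, 1.0, 0.0]
opening: 0.452
time_s: 12.1
ee_pos: [0.643, -0.03, 0.2077]
eef_rot: [0.003, 0.722, 0.692, 0.003]
ft_force: [0.3, -0.2, -0.8]
opening: 0.454
pos [643.  -30.  207.7] yaw -2.5 toolz xy deg [ 0.46 -0.03] t 12.1 q6 -0.19 F [ 0.3 -0.2 -0.8] op 0.45
dx 9.35 dy -5.14 dz 1.40 spin -0.18 | dist 431
```

```bash
python3 -m jog '[{"grip":0.45,"dx":9.35,"dy":-5.14,"dz":0,"spin":-0.18},{"grip":0.45,"dx":9.35,"dy":-5.14,"dz":0,"spin":-0.18},{"grip":0.45,"dx":9.35,"dy":-5.14,"dz":0,"spin":-0.18},{"grip":0.45,"dx":9.35,"dy":-5.14,"dz":0,"spin":-0.18},{"grip":0.45,"dx":9.35,"dy":-5.14,"dz":0,"spin":-0.18}]';python3 to.py 454 352.5 160 -1
```

```text
time_s: 12.6
ee_pos: [0.5303, 0.1954, 0.2048]
eef_rot: [0.002, 0.713, 0.701, 0.001]
ft_force: [1.0, 0.1, -0.3]
opening: 0.452
pos [530.3 195.4 204.8] yaw -1.0 toolz xy deg [ 0.28 -0.05] t 12.6 q6 0.16 F [ 1.   0.1 -0.3] op 0.45
dx 3.89 dy -1.98 dz 1.11 spin -0.00 | dist 180
```

```bash
python3 -m jog '[{"grip":0.45,"dx":3.89,"dy":-1.98,"dz":0,"spin":0},{"grip":0.45,"dx":3.89,"dy":-1.98,"dz":0,"spin":0},{"grip":0.45,"dx":3.89,"dy":-1.98,"dz":0.6,"spin":0},{"grip":0.45,"dx":3.89,"dy":-1.98,"dz":1.1,"spin":0},{"grip":0.45,"dx":3.89,"dy":-1.98,"dz":1.1,"spin":0}]';python3 - <<'E'
from fit import *
from to import to
c=cam("wrist");W=cloud(c);save(c,"w4.png")
c=cam("top");save(c,"top2.png");T=cloud(c)
to(454,352.5,80,-1)
print(rect(W,(.454,.352),.13,.006,.06),rect(W,(.454,.352),.045,.026,.06))
m=(np.hypot(W[...,0]-.454,W[...,1]-.352)<.12)&(abs(W[...,1]-.352)<.03)
for o in range(-60,61,6):
  k=m&(abs(W[...,0]*1000-454-o)<3); print(o,(np.nanmax(W[...,2][k])*1000).round(0) if k.any() else None,end=' ')
print("\npot",rect(T,(.643,-.032),.034,.016,.035),rect(T,(.643,-.032),.02,.041,.06))
print("cont",rect(T,(.646,.018),.14,.06,.08))
E
```

```text
time_s: 13.1
ee_pos: [0.45, 0.3541, 0.1554]
eef_rot: [0.0, 0.712, 0.702, -0.003]
ft_force: [0.3, -0.8, 0.5]
opening: 0.451
pos [453.4 352.3 158.9] yaw -1.0 toolz xy deg [ 0.11 -0.15] t 13.2 q6 0.47 F [-0.  -0.4  1.1] op 0.45
dx 0.01 dy 0.01 dz 1.97 spin 0.00 | dist 79
[ 452.7  352.   190.6  122.7   88.5 7155.     9.4] [452.9 352.4  64.4  10.   88.5 969.   32.8]
-60 228.0 -54 228.0 -48 222.0 -42 204.0 -36 205.0 -30 230.0 -24 232.0 -18 232.0 -12 231.0 -6 226.0 0 227.0 6 232.0 12 232.0 18 232.0 24 221.0 30 201.0 36 212.0 42 227.0 48 227.0 54 227.0 60 226.0 
pot [ 6.44e+02 -3.30e+01  5.26e+01  5.24e+01  1.00e-01  3.20e+02  2.31e+01] [644.9 -32.4  16.6  16.  -26.   44.   47.3]
cont [646.   18.2 206.2 139.2  87.5 458.   64.1]
```

View pics/w4.png

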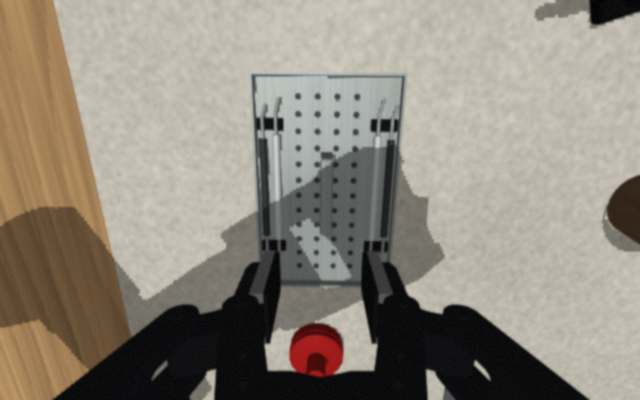

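View pics/top2.png

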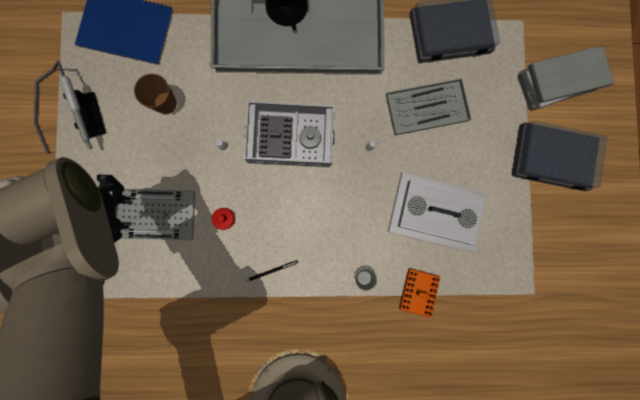

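The pot stands upright in the narrow bay (top, 310,137). The wrist view shows the tray with its bar at (327,215); the instruments are clear of the partly opened fingers.

```bash
python3 -m jog '[{"grip":0.38,"dx":0.01,"dy":0,"dz":0.8,"spin":0.06},{"grip":0.38,"dx":0.01,"dy":0,"dz":1.6,"spin":0.06},{"grip":0.38,"dx":0.01,"dy":0,"dz":2.3,"spin":0.06},{"grip":0.38,"dx":0.01,"dy":0,"dz":2.9,"spin":0.06},{"grip":0.38,"dx":0.01,"dy":0,"dz":2.9,"spin":0.06}]'; python3 to.py 453.4 352.5 22 -1.5
```

```text
time_s: 13.7
ee_pos: [0.4534, 0.3506, 0.0406]
eef_rot: [0.001, 0.717, 0.697, -0.003]
ft_force: [-0.3, -0.3, 0.6]
opening: 0.385
pos [453.4 350.6  40.6] yaw -1.6 toolz xy deg [-0.15 -0.29] t 13.7 q6 0.48 F [-0.3 -0.3  0.6] op 0.38
dx 0.05 dy 0.00 dz 0.47 spin -0.01 | dist 19
```

```bash
python3 -m jog '[{"grip":0.38,"dx":0.05,"dy":0,"dz":0.25,"spin":0},{"grip":0.38,"dx":0.05,"dy":0,"dz":0.44,"spin":0},{"grip":0.38,"dx":0.05,"dy":0,"dz":0.46,"spin":0},{"grip":0.15,"dx":0.05,"dy":0,"dz":0.46,"spin":0},{"grip":0,"dx":0.05,"dy":0,"dz":0.46,"spin":0}]' 100; python3 -m jog '[{"grip":0,"dx":0,"dy":0,"dz":0,"spin":0},{"grip":0,"dx":0,"dy":0,"dz":0,"spin":0},{"grip":0,"dx":0,"dy":0,"dz":0,"spin":0}]' 100; python3 to.py 453.4 352.5 150 -2.45
```

```text
time_s: 14.2
ee_pos: [0.4536, 0.3527, 0.0231]
eef_rot: [0.001, 0.717, 0.698, -0.002]
ft_force: [1.6, -0.4, -0.2]
opening: 0.09
time_s: 14.5
ee_pos: [0.4535, 0.3527, 0.0231]
eef_rot: [0.001, 0.717, 0.698, -0.002]
ft_force: [0.1, 0.3, -1.7]
opening: 0.09
pos [453.5 352.7  23.1] yaw -1.5 toolz xy deg [-0.1  -0.27] t 14.5 q6 0.49 F [ 0.1  0.3 -1.7] op 0.09
dx -0.02 dy -0.01 dz -3.17 spin 0.11 | dist 127
```

```bash
python3 -m jog '[{"grip":0,"dx":0,"dy":0,"dz":-0.3,"spin":0},{"grip":0,"dx":0,"dy":0,"dz":-1.1,"spin":0},{"grip":0,"dx":0,"dy":0,"dz":-2.1,"spin":0},{"grip":0,"dx":0,"dy":0,"dz":-3,"spin":0},{"grip":0,"dx":0,"dy":0,"dz":-3.7,"spin":0}]';python3 -m jog '[{"grip":0,"dx":0,"dy":0,"dz":-0.1,"spin":0},{"grip":0,"dx":0,"dy":0,"dz":-0.1,"spin":0}]'; python3 to.py 646.7 20.1 170 -2.45
```

```text
time_s: 15.0
ee_pos: [0.4538, 0.3535, 0.1743]
eef_rot: [0.001, 0.716, 0.698, -0.001]
ft_force: [-0.0, -0.2, -3.6]
opening: 0.091
time_s: 15.2
ee_pos: [0.4538, 0.3535, 0.1789]
eef_rot: [0.002, 0.716, 0.698, -0.0]
ft_force: [-0.4, -0.1, -5.3]
opening: 0.091
pos [453.8 353.5 178.9] yaw -1.5 toolz xy deg [ 0.12 -0.16] t 15.2 q6 0.49 F [-0.4 -0.1 -5.3] op 0.09
dx -8.20 dy 5.04 dz 0.26 spin 0.11 | dist 385
```

```bash
python3 -m jog '[{"grip":0,"dx":-0.5,"dy":0.31,"dz":0,"spin":0.1},{"grip":0,"dx":-1.3,"dy":0.8,"dz":0,"spin":0.1},{"grip":0,"dx":-2.1,"dy":1.3,"dz":0,"spin":0.1},{"grip":0,"dx":-2.9,"dy":1.8,"dz":0,"spin":0.1},{"grip":0,"dx":-3.7,"dy":2.3,"dz":0,"spin":0.1}]'; python3 to.py 646.7 20.1 170 -2.45
```

```text
time_s: 15.7
ee_pos: [0.5416, 0.2016, 0.1773]
eef_rot: [0.001, 0.721, 0.693, -0.002]
ft_force: [0.9, 0.0, -3.6]
opening: 0.092
pos [541.6 201.6 177.3] yaw -2.3 toolz xy deg [-0.11 -0.19] t 15.7 q6 0.19 F [ 0.9  0.  -3.6] op 0.09
dx -4.43 dy 2.81 dz 0.19 spin 0.02 | dist 210
```

```bash
python3 -m jog '[{"grip":0,"dx":-0.9,"dy":0.57,"dz":0,"spin":0.02},{"grip":0,"dx":-1.8,"dy":1.14,"dz":0,"spin":0.02},{"grip":0,"dx":-2.7,"dy":1.71,"dz":0,"spin":0.02},{"grip":0,"dx":-3.5,"dy":2.2,"dz":0,"spin":0.02},{"grip":0,"dx":-4.1,"dy":2.6,"dz":0,"spin":0.02}]';  python3 -m jog '[{"grip":0,"dx":-0.3,"dy":0.2,"dz":0,"spin":0.02},{"grip":0,"dx":-0.3,"dy":0.2,"dz":0,"spin":0.02},{"grip":0,"dx":-0.3,"dy":0.2,"dz":0,"spin":0.02}]'; python3 to.py 646.7 20.1 170 -2.45
```

```text
time_s: 16.2
ee_pos: [0.6389, 0.0312, 0.175]
eef_rot: [-0.001, 0.723, 0.691, -0.003]
ft_force: [0.5, -0.1, -2.8]
opening: 0.091
time_s: 16.5
ee_pos: [0.6457, 0.0196, 0.1736]
eef_rot: [-0.002, 0.724, 0.69, -0.004]
ft_force: [-0.4, 0.2, -4.1]
opening: 0.095
pos [645.7  19.6 173.6] yaw -2.7 toolz xy deg [-0.5  -0.13] t 16.5 q6 -0.10 F [-0.4  0.2 -4.1] op 0.09
dx 0.01 dy 0.03 dz 0.09 spin -0.03 | dist 4
```

```bash
python3 -m jog '[{"grip":0,"dx":0.02,"dy":0.03,"dz":0.4,"spin":-0.03},{"grip":0,"dx":0.02,"dy":0.03,"dz":0.9,"spin":-0.03},{"grip":0,"dx":0.02,"dy":0.03,"dz":1.4,"spin":-0.03},{"grip":0,"dx":0.02,"dy":0.03,"dz":1.7,"spin":-0.03},{"grip":0,"dx":0.02,"dy":0.03,"dz":1.7,"spin":-0.03}]';  python3 - <<'E'
from fit import *
from to import to
c=cam("wrist");W=cloud(c);save(c,"w5.png")
c=cam("scene");save(c,"s5.png");S=cloud(c)
c=cam("top");T=cloud(c);save(c,"top5.png")
to(646.7,20.1,77,-2.45)
s=r.observe();z=s["ee_pos"][2]
for n,A in (("w",W),("s",S),("t",T)):
  print(n,"cont",rect(A,(.646,.019),.15,.058,.072),"tray",rect(A,(.646,.019),.125,z-.020,z-.006))
E
```

```text
time_s: 17.0
ee_pos: [0.6452, 0.0213, 0.1039]
eef_rot: [-0.004, 0.722, 0.692, -0.005]
ft_force: [-0.5, 0.6, -3.5]
opening: 0.09
pos [646.7  20.5 106.7] yaw -2.5 toolz xy deg [-0.4  -0.14] t 17.15 q6 -0.11 F [-0.   0.6 -2.7] op 0.09
dx -0.01 dy 0.01 dz 0.74 spin -0.00 | dist 30
w cont [ 6.508e+02  1.208e+02  1.386e+02  3.800e+00 -2.400e+00  2.503e+03
  6.480e+01] tray [  645.2    38.7   155.2   123.     87.7 16653.     89.9]
s cont [645.6  21.4 209.5 138.9  87.8 407.   63.6] tray [644.3  22.2 194.2 123.2  87.6 904.   90.9]
t cont [635.  -78.4 144.3  46.2 -19.9 120.   64.5] tray [645.2   9.2 169.9 122.5  87.5 166.   90.8]
```

View pics/w5.png

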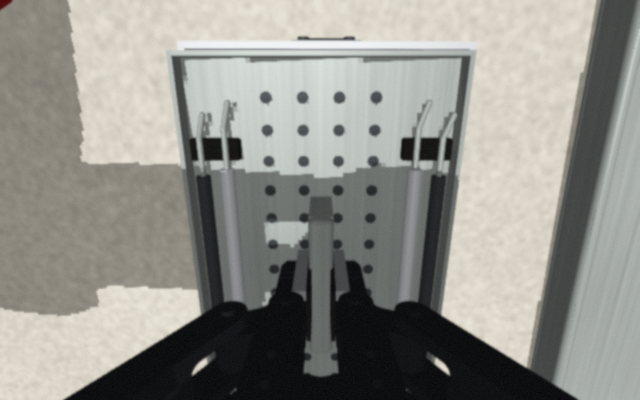

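View pics/s5.png

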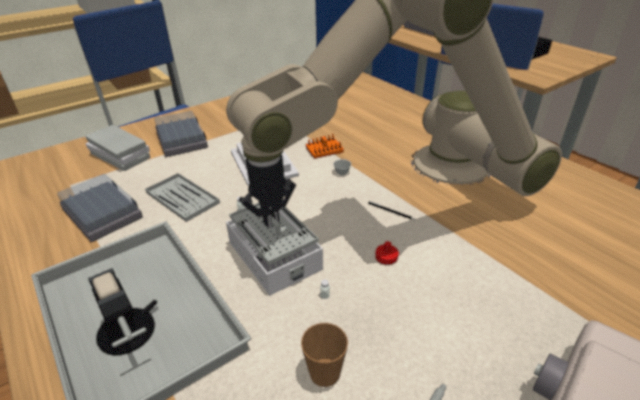

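```bash
python3 -m jog '[{"grip":0,"dx":0.01,"dy":0.01,"dz":0.2,"spin":0},{"grip":0,"dx":0.01,"dy":0.01,"dz":0.35,"spin":0},{"grip":0,"dx":0.01,"dy":0.01,"dz":0.48,"spin":0},{"grip":0,"dx":0.01,"dy":0.01,"dz":0.55,"spin":0},{"grip":0,"dx":0.01,"dy":0.01,"dz":0.58,"spin":0}]';  python3 to.py 647 19.8 76 -2.45
```

```text
time_s: 17.65
ee_pos: [0.6468, 0.0208, 0.083]
eef_rot: [-0.002, 0.722, 0.692, -0.004]
ft_force: [0.1, -0.3, -3.5]
opening: 0.091
pos [646.8  20.8  83. ] yaw -2.5 toolz xy deg [-0.44 -0.13] t 17.65 q6 -0.10 F [ 0.1 -0.3 -3.5] op 0.09
dx -0.02 dy 0.01 dz 0.18 spin -0.00 | dist 7
```

```bash
python3 -m jog '[{"grip":0,"dx":0.02,"dy":0.01,"dz":0.06,"spin":0},{"grip":0,"dx":0.02,"dy":0.01,"dz":0.1,"spin":0},{"grip":0,"dx":0.02,"dy":0.01,"dz":0.13,"spin":0},{"grip":0,"dx":0.02,"dy":0.01,"dz":0.15,"spin":0}]';  python3 to.py 647 19.8 76 -2.45
```

```text
time_s: 18.05
ee_pos: [0.6473, 0.0216, 0.077]
eef_rot: [-0.002, 0.722, 0.692, -0.004]
ft_force: [-1.4, -0.3, -3.8]
opening: 0.092
pos [647.3  21.6  77. ] yaw -2.5 toolz xy deg [-0.44 -0.13] t 18.05 q6 -0.10 F [-1.4 -0.3 -3.8] op 0.09
dx -0.04 dy -0.00 dz 0.02 spin -0.00 | dist 2
```

```bash
python3 -m jog '[{"grip":0,"dx":-0.03,"dy":0,"dz":0.02,"spin":0},{"grip":0,"dx":-0.03,"dy":0,"dz":0.04,"spin":0},{"grip":0,"dx":-0.03,"dy":0,"dz":0.05,"spin":0}]';  python3 to.py 647 19.8 76 -2.45
```

```text
time_s: 18.35
ee_pos: [0.6473, 0.0203, 0.0761]
eef_rot: [-0.001, 0.722, 0.692, -0.003]
ft_force: [-3.7, 0.4, 7.5]
opening: 0.093
pos [647.3  20.3  76.1] yaw -2.5 toolz xy deg [-0.38 -0.15] t 18.35 q6 -0.11 F [-3.7  0.4  7.5] op 0.09
dx -0.01 dy -0.01 dz 0.00 spin -0.00 | dist 1
```

Contact comes exactly at the expected height (76.1 mm). Releasing.

```bash
python3 -m jog '[{"grip":0.15,"dx":0,"dy":0,"dz":0,"spin":0},{"grip":0.3,"dx":0,"dy":0,"dz":0,"spin":0},{"grip":0.35,"dx":0,"dy":0,"dz":0,"spin":0},{"grip":0.35,"dx":0,"dy":0,"dz":-0.2,"spin":0},{"grip":0.35,"dx":0,"dy":0,"dz":-0.9,"spin":0}]';python3 -m jog '[{"grip":0.35,"dx":0,"dy":0,"dz":-1.2,"spin":0},{"grip":0.45,"dx":0,"dy":0,"dz":-2.4,"spin":0},{"grip":0.6,"dx":0,"dy":0,"dz":-2.8,"spin":0},{"grip":0.6,"dx":0,"dy":0,"dz":-2.8,"spin":0},{"grip":0.6,"dx":0,"dy":0,"dz":-2.8,"spin":0}]'; python3 to.py 457.5 -352 150 -14
```

```text
time_s: 18.85
ee_pos: [0.6463, 0.0205, 0.1103]
eef_rot: [-0.003, 0.722, 0.692, -0.005]
ft_force: [-0.2, -0.2, -0.1]
opening: 0.349
time_s: 19.35
ee_pos: [0.6474, 0.0207, 0.2217]
eef_rot: [-0.004, 0.722, 0.692, -0.005]
ft_force: [0.4, -0.1, -0.3]
opening: 0.6
pos [647.4  20.7 221.7] yaw -2.5 toolz xy deg [-0.74 -0.1 ] t 19.35 q6 -0.11 F [ 0.4 -0.1 -0.3] op 0.60
dx -9.51 dy -4.32 dz 1.87 spin 1.44 | dist 424
```

```bash
python3 -m jog '[{"grip":0.6,"dx":-9.5,"dy":-4.32,"dz":0,"spin":1.44},{"grip":0.6,"dx":-9.5,"dy":-4.32,"dz":0,"spin":1.44},{"grip":0.6,"dx":-9.5,"dy":-4.32,"dz":0,"spin":1.44},{"grip":0.6,"dx":-9.5,"dy":-4.32,"dz":0,"spin":1.44},{"grip":0.6,"dx":-9.5,"dy":-4.32,"dz":0,"spin":1.44}]'; python3 to.py 457.5 -352 150 -14
```

```text
time_s: 19.85
ee_pos: [0.5327, -0.2033, 0.222]
eef_rot: [-0.005, 0.788, 0.616, -0.006]
ft_force: [1.6, -0.8, 0.0]
opening: 0.599
pos [ 532.7 -203.3  222. ] yaw -14.0 toolz xy deg [-0.91  0.01] t 19.85 q6 -0.32 F [ 1.6 -0.8  0. ] op 0.60
dx -4.05 dy -0.90 dz 1.83 spin 0.00 | dist 181
```

```bash
python3 -m jog '[{"grip":0.6,"dx":-4.05,"dy":-0.9,"dz":0,"spin":0},{"grip":0.6,"dx":-4.05,"dy":-0.9,"dz":0,"spin":0},{"grip":0.6,"dx":-4.05,"dy":-0.9,"dz":0,"spin":0},{"grip":0.6,"dx":-4.05,"dy":-0.9,"dz":0.2,"spin":0},{"grip":0.6,"dx":-4.05,"dy":-0.9,"dz":0.2,"spin":0}]';python3 - <<'E'
from fit import *
from to import to
import time
to(457.5,-352,120,-14)
vision.read_camera("scene")
c=cam("wrist");W=cloud(c);save(c,"w6.png")
c=cam("top");save(c,"top6.png");T=cloud(c)
c=cam("scene");save(c,"s6.png")
to(457.5,-352,120,-14)
print(rect(W,(.457,-.353),.135,.03,.045),rect(W,(.457,-.353),.05,.06,.08))
t=np.radians(87.5);ey=np.array([np.cos(t),np.sin(t)]);ex=np.array([ey[1],-ey[0]])
q=T[...,:2]-np.array([.6461,.0183]);x=q@ex;y=q@ey
m=(abs(x)<.075)&(abs(y)<.108);
k=m&(T[...,2]>.075);p=T[k];print("bar",cv2.minAreaRect((p[:,:2]*1000).astype(np.float32)),np.median(p[:,2]))
# tray plane fit: tray floor pixels near centre, rim heights at ends
for a,b in ((-95,-80),(80,95)):
  for c0,d0 in ((-30,-10),(10,30)):
    k=(x*1000>c0)&(x*1000<d0)&(y*1000>a)&(y*1000<b); print(a,c0,(np.nanmedian(T[...,2][k])*1000).round(1))
E
```

```text
time_s: 20.35
ee_pos: [0.4568, -0.3531, 0.2123]
eef_rot: [-0.007, 0.789, 0.614, -0.006]
ft_force: [0.6, 0.5, -0.2]
opening: 0.601
pos [ 456.8 -353.1  212.3] yaw -14.2 toolz xy deg [-1.11  0.23] t 20.35 q6 -0.61 F [ 0.6  0.5 -0.2] op 0.60
dx 0.03 dy 0.06 dz 2.31 spin -0.02 | dist 92
pos [ 459.2 -350.4  214.9] yaw -13.9 toolz xy deg [-0.94  0.05] t 20.55 q6 -0.61 F [0.3 0.6 0.8] op 0.60
dx -0.04 dy 0.01 dz 2.37 spin 0.02 | dist 95
[  456.3  -353.5   186.4   118.5    76.  23224.     38.2] [ 456.7 -353.    71.6    9.6   75.9  927.    66.9]
bar ((646.3622436523438, 18.688369750976562), (60.70960235595703, 10.895459175109863), 87.0176773071289) 0.08516727614153585
-95 -30 54.6
-95 10 53.8
80 -30 54.4
80 10 54.5
```

View pics/w6.png

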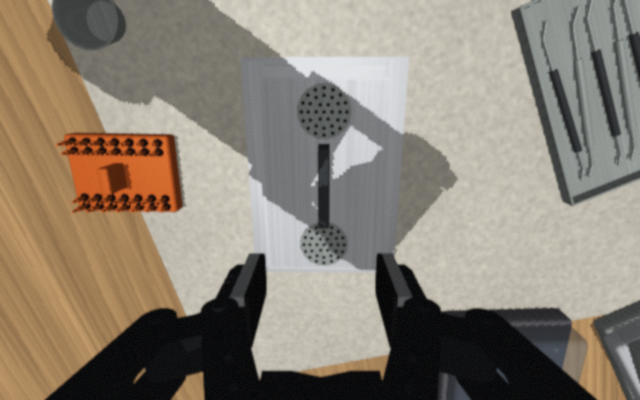

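View pics/top6.png

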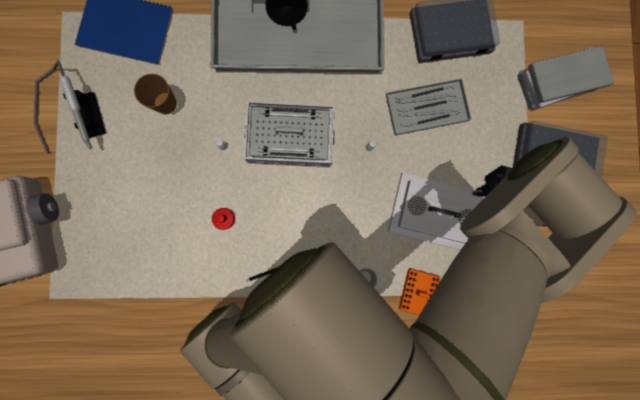

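The wrist view shows the lid with its dark handle at (323,187). The top view shows the tray centred and level, with all four ends reading 54 ± 0.4 mm. The tool has picked up about 1° of tilt from calls that start while it is moving, so I'll correct that as I descend.

```bash
python3 -m jog '[{"grip":0.6,"dx":-0.04,"dy":0.01,"dz":1.2,"spin":0}]'; python3 to.py 457.5 -352 120 -14; python3 -m jog '[{"grip":0.6,"dx":0,"dy":0,"dz":0.9,"spin":0},{"grip":0.6,"dx":0,"dy":0,"dz":0.9,"spin":0},{"grip":0.6,"dx":0,"dy":0,"dz":0.9,"spin":0}]'; python3 to.py 457.5 -352 120 -14
```

```text
time_s: 20.65
ee_pos: [0.4614, -0.3527, 0.1717]
eef_rot: [0.001, 0.787, 0.617, -0.006]
ft_force: [0.3, -1.3, -0.8]
opening: 0.606
pos [ 461.4 -352.7  171.7] yaw -13.7 toolz xy deg [-0.44 -0.49] t 20.65 q6 -0.61 F [ 0.3 -1.3 -0.8] op 0.61
dx 0.01 dy -0.09 dz 1.29 spin 0.03 | dist 52
time_s: 20.95
ee_pos: [0.4619, -0.3524, 0.1367]
eef_rot: [0.001, 0.786, 0.618, -0.006]
ft_force: [-0.4, -0.4, 0.5]
opening: 0.601
pos [ 461.9 -352.4  136.7] yaw -13.7 toolz xy deg [-0.43 -0.51] t 20.95 q6 -0.61 F [-0.4 -0.4  0.5] op 0.60
dx -0.01 dy -0.11 dz 0.42 spin 0.04 | dist 17
```

```bash
python3 to.py 457 -352.4 57 -14; python3 -m jog '[{"grip":0.6,"dx":0,"dy":-0.1,"dz":0.5,"spin":0.04},{"grip":0.6,"dx":0,"dy":-0.1,"dz":1.1,"spin":0.04},{"grip":0.6,"dx":0,"dy":-0.1,"dz":1.5,"spin":0.04},{"grip":0.6,"dx":0,"dy":-0.1,"dz":1.5,"spin":0.04},{"grip":0.6,"dx":0,"dy":-0.1,"dz":1.5,"spin":0.04}]'; python3 to.py 457 -352.4 57 -14
```

```text
pos [ 461.9 -352.4  136.7] yaw -13.7 toolz xy deg [-0.43 -0.51] t 20.95 q6 -0.61 F [-0.4 -0.4  0.5] op 0.60
dx -0.01 dy -0.11 dz 1.99 spin 0.04 | dist 80
time_s: 21.45
ee_pos: [0.4584, -0.3525, 0.0787]
eef_rot: [0.003, 0.788, 0.616, -0.006]
ft_force: [0.5, -0.1, 0.6]
opening: 0.604
pos [ 458.4 -352.5   78.7] yaw -13.9 toolz xy deg [-0.31 -0.63] t 21.45 q6 -0.61 F [ 0.5 -0.1  0.6] op 0.60
dx 0.00 dy -0.03 dz 0.54 spin 0.01 | dist 22
```

```bash
python3 -m jog '[{"grip":0.6,"dx":0,"dy":-0.03,"dz":0.25,"spin":0},{"grip":0.6,"dx":0,"dy":-0.03,"dz":0.45,"spin":0},{"grip":0.6,"dx":0,"dy":-0.03,"dz":0.54,"spin":0},{"grip":0.3,"dx":0,"dy":-0.03,"dz":0.54,"spin":0},{"grip":0,"dx":0,"dy":-0.03,"dz":0.54,"spin":0}]' 120; python3 -m jog '[{"grip":0,"dx":0,"dy":0,"dz":0,"spin":0},{"grip":0,"dx":0,"dy":0,"dz":0,"spin":0},{"grip":0,"dx":0,"dy":0,"dz":0,"spin":0},{"grip":0,"dx":0,"dy":0,"dz":0,"spin":0}]' 120; python3 to.py 457 -352.4 190 -14
```

```text
time_s: 21.95
ee_pos: [0.4572, -0.3526, 0.0571]
eef_rot: [0.003, 0.788, 0.616, -0.006]
ft_force: [-0.5, 0.3, 0.8]
opening: 0.27
time_s: 22.35
ee_pos: [0.4573, -0.3527, 0.0577]
eef_rot: [0.003, 0.788, 0.616, -0.006]
ft_force: [-0.8, 1.6, 5.4]
opening: 0.087
pos [ 457.3 -352.7   57.7] yaw -14.0 toolz xy deg [-0.29 -0.67] t 22.35 q6 -0.61 F [-0.8  1.6  5.4] op 0.09
dx -0.04 dy -0.02 dz -3.31 spin 0.01 | dist 132
```

```bash
python3 -m jog '[{"grip":0,"dx":0,"dy":0,"dz":-0.3,"spin":0},{"grip":0,"dx":0,"dy":0,"dz":-1.1,"spin":0},{"grip":0,"dx":0,"dy":0,"dz":-2,"spin":0},{"grip":0,"dx":0,"dy":0,"dz":-2.8,"spin":0},{"grip":0,"dx":0,"dy":0,"dz":-3.1,"spin":0}]'; python3 -m jog '[{"grip":0,"dx":0,"dy":0,"dz":-0.1,"spin":0},{"grip":0,"dx":0,"dy":0,"dz":-0.1,"spin":0}]'; python3 to.py 647.2 20 190 -2.45; python3 - <<'E'
from h import *
c=cam("scene");save(c,"s7.png");c=cam("wrist");save(c,"w7.png")
E
```

```text
time_s: 22.85
ee_pos: [0.4585, -0.3518, 0.185]
eef_rot: [0.006, 0.788, 0.616, -0.005]
ft_force: [0.2, -0.7, -3.0]
opening: 0.085
time_s: 23.05
ee_pos: [0.4584, -0.3516, 0.1886]
eef_rot: [0.005, 0.788, 0.616, -0.005]
ft_force: [0.0, -0.7, -4.1]
opening: 0.083
pos [ 458.4 -351.6  188.6] yaw -13.9 toolz xy deg [-0.11 -0.86] t 23.05 q6 -0.61 F [ 0.  -0.7 -4.1] op 0.08
dx 10.15 dy 2.34 dz -0.18 spin -1.44 | dist 417
```

View pics/w7.png

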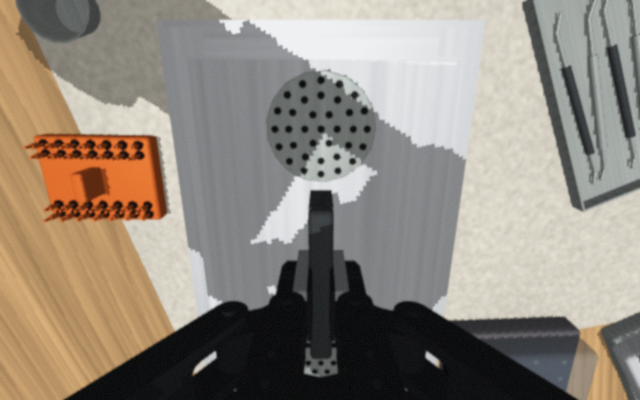

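View pics/s7.png

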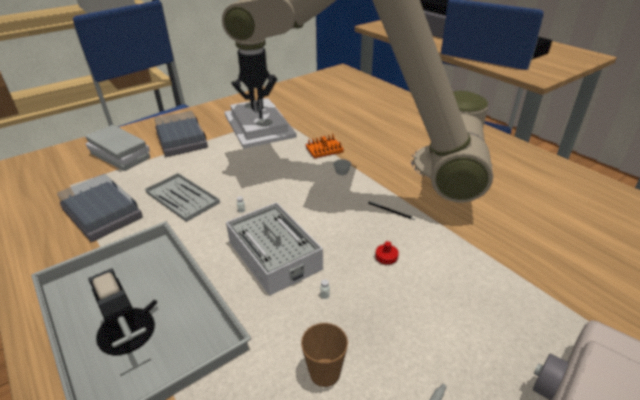

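The lid is held level in both views. Carrying it over.

```bash
python3 -m jog '[{"grip":0,"dx":0.7,"dy":0.16,"dz":0,"spin":-0.2},{"grip":0,"dx":1.6,"dy":0.37,"dz":0,"spin":-0.4},{"grip":0,"dx":2.5,"dy":0.58,"dz":0,"spin":-0.6},{"grip":0,"dx":3.2,"dy":0.74,"dz":0,"spin":-0.7},{"grip":0,"dx":3.4,"dy":0.78,"dz":0,"spin":-0.7}]'; python3 to.py 647.2 20 190 -2.45; python3 -m jog '[{"grip":0,"dx":0.2,"dy":0.05,"dz":0,"spin":0},{"grip":0,"dx":0.2,"dy":0.05,"dz":0,"spin":0}]'; python3 to.py 647.2 20 190 -2.45
```

```text
time_s: 23.65
ee_pos: [0.5217, -0.2241, 0.184]
eef_rot: [0.002, 0.756, 0.655, -0.006]
ft_force: [-0.4, -0.3, -3.4]
opening: 0.09
pos [ 521.7 -224.1  184. ] yaw -8.2 toolz xy deg [-0.33 -0.63] t 23.65 q6 -0.46 F [-0.4 -0.3 -3.4] op 0.09
dx 6.48 dy 2.24 dz -0.24 spin -0.72 | dist 275
time_s: 23.85
ee_pos: [0.5247, -0.2157, 0.1829]
eef_rot: [0.001, 0.755, 0.655, -0.006]
ft_force: [-0.3, 0.0, -4.1]
opening: 0.084
pos [ 524.7 -215.7  182.9] yaw -8.1 toolz xy deg [-0.42 -0.55] t 23.85 q6 -0.45 F [-0.3  0.  -4.1] op 0.08
dx 6.27 dy 2.20 dz -0.26 spin -0.71 | dist 266
```

```bash
python3 -m jog '[{"grip":0,"dx":0.7,"dy":0.25,"dz":-0.1,"spin":-0.15},{"grip":0,"dx":1.6,"dy":0.56,"dz":-0.2,"spin":-0.3},{"grip":0,"dx":2.5,"dy":0.88,"dz":-0.2,"spin":-0.4},{"grip":0,"dx":3.2,"dy":1.12,"dz":-0.2,"spin":-0.4},{"grip":0,"dx":3.4,"dy":1.2,"dz":-0.2,"spin":-0.4}]'; python3 -m jog '[{"grip":0,"dx":0.2,"dy":0.07,"dz":0,"spin":0},{"grip":0,"dx":0.2,"dy":0.07,"dz":0,"spin":0}]'; python3 to.py 647.2 20 190 -2.45
```

```text
time_s: 24.35
ee_pos: [0.5921, -0.0864, 0.1887]
eef_rot: [0.001, 0.736, 0.677, -0.006]
ft_force: [-0.1, -1.1, -2.7]
opening: 0.087
time_s: 24.55
ee_pos: [0.5956, -0.0788, 0.1882]
eef_rot: [0.0, 0.736, 0.676, -0.006]
ft_force: [0.3, 0.1, -3.6]
opening: 0.085
pos [595.6 -78.8 188.2] yaw -4.9 toolz xy deg [-0.48 -0.51] t 24.55 q6 -0.24 F [ 0.3  0.1 -3.6] op 0.09
dx 2.57 dy 1.08 dz -0.08 spin -0.30 | dist 112
```

```bash
python3 -m jog '[{"grip":0,"dx":0.6,"dy":0.25,"dz":0,"spin":-0.1},{"grip":0,"dx":1.4,"dy":0.6,"dz":0,"spin":-0.2},{"grip":0,"dx":2.1,"dy":0.9,"dz":0,"spin":-0.3},{"grip":0,"dx":2.5,"dy":1.08,"dz":0,"spin":-0.3},{"grip":0,"dx":2.57,"dy":1.08,"dz":0,"spin":-0.3}]'; python3 -m jog '[{"grip":0,"dx":0.02,"dy":0,"dz":0.1,"spin":0},{"grip":0,"dx":0.02,"dy":0,"dz":0.4,"spin":0},{"grip":0,"dx":0.02,"dy":0,"dz":0.7,"spin":0},{"grip":0,"dx":0.02,"dy":0,"dz":0.8,"spin":0},{"grip":0,"dx":0.02,"dy":0,"dz":0.8,"spin":0}]'; python3 to.py 647.2 20 140 -2.45
```

```text
time_s: 25.05
ee_pos: [0.6477, 0.0204, 0.1865]
eef_rot: [0.0, 0.722, 0.692, -0.006]
ft_force: [0.4, 0.5, -3.0]
opening: 0.084
time_s: 25.55
ee_pos: [0.647, 0.0204, 0.1533]
eef_rot: [-0.001, 0.722, 0.692, -0.007]
ft_force: [-0.3, 0.7, -3.1]
opening: 0.084
pos [647.   20.4 153.3] yaw -2.5 toolz xy deg [-0.62 -0.5 ] t 25.55 q6 -0.10 F [-0.3  0.7 -3.1] op 0.08
dx -0.01 dy 0.01 dz 0.33 spin -0.00 | dist 13
```

```bash
python3 - <<'E'
from fit import *
from to import to
to(647.2,20,140,-2.45)
c=cam("scene");save(c,"s8.png");S=cloud(c)
c=cam("wrist");save(c,"w8.png");W=cloud(c)
c=cam("top");save(c,"top8.png");T=cloud(c)
z=r.observe()["ee_pos"][2]-.0577
for n,A in (("s",S),("w",W),("t",T)):
  print(n,"panel",rect(A,(.646,.019),.14,z+.03,z+.045),"skirt",rect(A,(.646,.019),.16,z-.0,z+.045))
# lid panel plane
  m=(abs(A[...,0]-.646)<.05)&(abs(A[...,1]-.019)<.08)&(abs(A[...,2]-z-.039)<.006);p=A[m]
  k=np.linalg.lstsq(np.c_[p[:,:2]-[.646,.019],np.ones(len(p))],p[:,2],rcond=None)[0];print(" slope deg",np.degrees(k[:2]).round(2),"z0",(k[2]*1000).round(1),"expect",(z*1000+39).round(1))
  try: print("  cont",rect(A,(.646,.019),.15,.056,.072))
  except Exception as e: print(e)
E
```

```text
pos [647.   20.4 153.3] yaw -2.5 toolz xy deg [-0.62 -0.5 ] t 25.55 q6 -0.10 F [-0.3  0.7 -3.1] op 0.08
dx -0.01 dy 0.01 dz 0.33 spin -0.00 | dist 13
s panel [ 645.    21.4  189.3  120.3   87.5 2499.   133.7] skirt [ 645.2   21.   227.3  156.    87.7 4480.   131.9]
 slope deg [-0.55  0.4 ] z0 133.9 expect 136.2
  cont [645.7  23.  206.8 138.9  87.5 573.   62.5]
w panel [6.4690e+02 2.4000e+01 1.7860e+02 1.1910e+02 8.7600e+01 5.8252e+04
 1.3470e+02] skirt [6.4680e+02 2.9400e+01 2.0420e+02 1.5500e+02 8.7600e+01 7.7663e+04
 1.3430e+02]
 slope deg [-0.36  0.5 ] z0 134.5 expect 136.2
  cont [ 0.  0.  0.  0.  0.  0. nan]
t panel [ 644.2   13.   174.9  118.5   89.4 1041.   134.7] skirt [ 642.7    3.8  193.2  154.1   89.4 1751.   133.1]
 slope deg [-0.26 -0.19] z0 134.8 expect 136.2
  cont [573.  -56.7   0.    0.    0.    1.   57.2]
  return _methods._mean(a, axis=axis, dtype=dtype,
  ret = ret.dtype.type(ret / rcount)
```

View pics/s8.png

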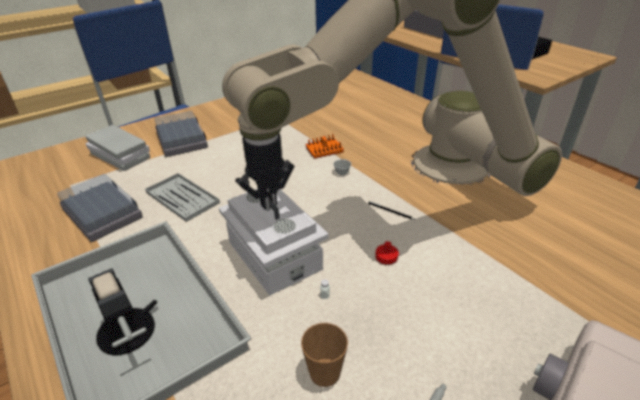

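View pics/w8.png

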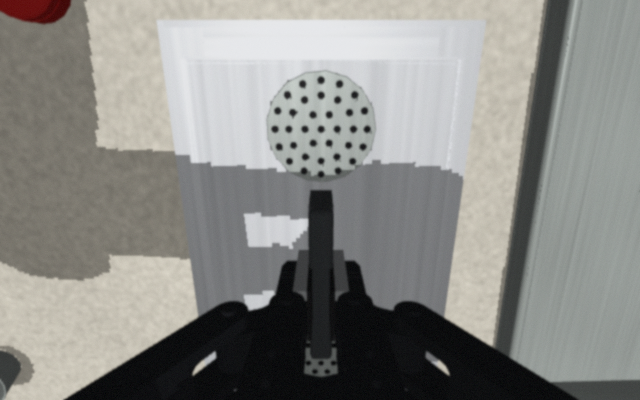

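Lid and container agree within about 1 mm in x, y and 0.1° in yaw. Lowering.

```bash
python3 -m jog '[{"grip":0,"dx":0,"dy":0.01,"dz":0.2,"spin":0},{"grip":0,"dx":0,"dy":0.01,"dz":0.45,"spin":0},{"grip":0,"dx":0,"dy":0.01,"dz":0.65,"spin":0},{"grip":0,"dx":0,"dy":0.01,"dz":0.75,"spin":0},{"grip":0,"dx":0,"dy":0.01,"dz":0.8,"spin":0}]'; python3 to.py 647.2 20 114 -2.45
```

```text
time_s: 26.2
ee_pos: [0.6476, 0.0204, 0.1221]
eef_rot: [0.0, 0.722, 0.692, -0.006]
ft_force: [-0.7, -0.5, -3.9]
opening: 0.086
pos [647.6  20.4 122.1] yaw -2.4 toolz xy deg [-0.51 -0.52] t 26.2 q6 -0.10 F [-0.7 -0.5 -3.9] op 0.09
dx -0.01 dy -0.01 dz 0.20 spin 0.00 | dist 8
```

```bash
python3 -m jog '[{"grip":0,"dx":-0.01,"dy":-0.01,"dz":0.06,"spin":0},{"grip":0,"dx":-0.01,"dy":-0.01,"dz":0.11,"spin":0},{"grip":0,"dx":-0.01,"dy":-0.01,"dz":0.14,"spin":0},{"grip":0,"dx":-0.01,"dy":-0.01,"dz":0.17,"spin":0},{"grip":0,"dx":-0.01,"dy":-0.01,"dz":0.18,"spin":0}]'; python3 to.py 647.2 20 114 -2.45
```

```text
time_s: 26.7
ee_pos: [0.6472, 0.02, 0.1149]
eef_rot: [0.0, 0.722, 0.692, -0.006]
ft_force: [-0.2, -0.1, -3.6]
opening: 0.083
pos [647.2  20.  114.9] yaw -2.4 toolz xy deg [-0.5  -0.51] t 26.7 q6 -0.10 F [-0.2 -0.1 -3.6] op 0.08
dx 0.00 dy 0.00 dz 0.02 spin 0.00 | dist 1
```

```bash
python3 -m jog '[{"grip":0,"dx":0,"dy":0,"dz":0.02,"spin":0},{"grip":0,"dx":0,"dy":0,"dz":0.04,"spin":0},{"grip":0,"dx":0,"dy":0,"dz":0.06,"spin":0},{"grip":0,"dx":0,"dy":0,"dz":0.06,"spin":0}]'; python3 to.py 647.2 20 114 -2.45
```

```text
time_s: 27.1
ee_pos: [0.6472, 0.02, 0.1137]
eef_rot: [0.001, 0.722, 0.692, -0.006]
ft_force: [-3.1, 0.1, 5.6]
opening: 0.085
pos [647.2  20.  113.7] yaw -2.4 toolz xy deg [-0.44 -0.53] t 27.1 q6 -0.10 F [-3.1  0.1  5.6] op 0.08
dx 0.00 dy -0.00 dz -0.01 spin 0.00 | dist 0
```

Contact at exactly the seated height (113.7 mm). Releasing and retreating.

```bash
python3 -m jog '[{"grip":0.15,"dx":0,"dy":0,"dz":0,"spin":0},{"grip":0.35,"dx":0,"dy":0,"dz":0,"spin":0},{"grip":0.5,"dx":0,"dy":0,"dz":0,"spin":0},{"grip":0.5,"dx":0,"dy":0,"dz":-0.3,"spin":0},{"grip":0.5,"dx":0,"dy":0,"dz":-1.2,"spin":0}]';python3 -m jog '[{"grip":0.5,"dx":0,"dy":0,"dz":-1.2,"spin":0},{"grip":0.6,"dx":0,"dy":0,"dz":-2.4,"spin":0},{"grip":0.6,"dx":3,"dy":-3,"dz":-2.8,"spin":0},{"grip":0.6,"dx":4,"dy":-4,"dz":-2.8,"spin":0},{"grip":0.6,"dx":5,"dy":-5,"dz":-2.8,"spin":0}]';python3 -m jog '[{"grip":0.6,"dx":3,"dy":-4,"dz":0,"spin":0},{"grip":0.6,"dx":3,"dy":-4,"dz":0,"spin":0},{"grip":0.6,"dx":3,"dy":-4,"dz":0,"spin":0},{"grip":0.6,"dx":3,"dy":-4,"dz":0,"spin":0},{"grip":0.6,"dx":3,"dy":-4,"dz":0,"spin":0}]'
python3 - <<'E'
from fit import *
c=cam("scene");save(c,"s9.png");S=cloud(c)
c=cam("top");save(c,"top9.png");T=cloud(c)
for n,A in (("s",S),("t",T)):
  print(n,"panel",rect(A,(.646,.019),.14,.088,.1),"skirt",rect(A,(.646,.019),.14,.058,.1))
  m=(abs(A[...,0]-.646)<.05)&(abs(A[...,1]-.019)<.08)&(abs(A[...,2]-.095)<.008);p=A[m]
  k=np.linalg.lstsq(np.c_[p[:,:2]-[.646,.019],np.ones(len(p))],p[:,2],rcond=None)[0];print(" slope deg",np.degrees(k[:2]).round(2),"z0",(k[2]*1000).round(1))
for n,c in dict(va=(.619,.184),vb=(.621,-.178)).items(): print(n,rect(T,c,.03,.02,.06))
print("cup",rect(T,(.70,.345),.08,.07,.12))
E
```

```text
time_s: 27.6
ee_pos: [0.6463, 0.0205, 0.1598]
eef_rot: [-0.002, 0.722, 0.692, -0.008]
ft_force: [-0.5, 1.0, -0.6]
opening: 0.498
time_s: 28.1
ee_pos: [0.5454, 0.1325, 0.2676]
eef_rot: [-0.001, 0.722, 0.692, -0.007]
ft_force: [1.1, 0.0, 0.2]
opening: 0.6
time_s: 28.6
ee_pos: [0.3869, 0.262, 0.2701]
eef_rot: [-0.001, 0.721, 0.693, -0.006]
ft_force: [-0.4, -0.8, -0.2]
opening: 0.605
s panel [ 645.7   21.2  189.3  119.7   87.9 2821.    94.2] skirt [ 645.5   22.5  226.4  156.    87.3 4745.    92.9]
 slope deg [-0.11  0.07] z0 94.5
t panel [ 646.6   18.2  186.2  119.1   87.5 3968.    93.8] skirt [ 646.5   18.1  222.6  155.1   87.5 5921.    92.7]
 slope deg [ 0.1 -0.1] z0 93.9
va [623.3 186.7  19.   17.4 -45.   65.   38.5]
vb [ 623.9 -183.7   19.    17.8   64.8   62.    37.7]
cup [733.3 332.4  80.4  77.3  45.1 415.   83.9]
```

View pics/s9.png

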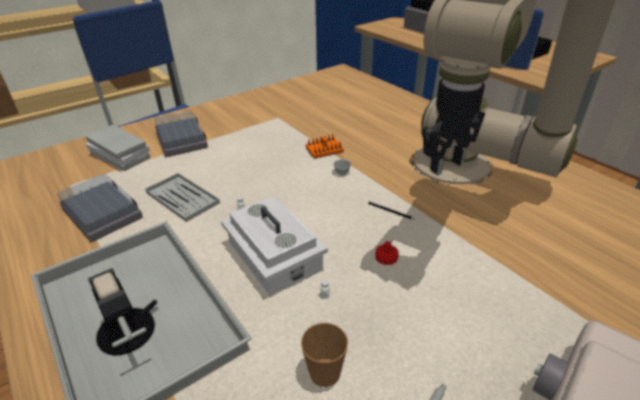

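View pics/top9.png

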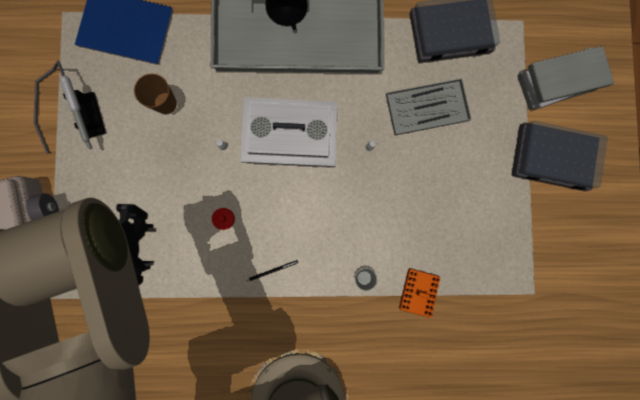

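The lid is seated and level at the container (scene 272,240; top 289,130). The vials and cup are where they were, and the arm is clear.

```bash
python3 -m jog '[{"grip":0.6,"dx":0,"dy":0,"dz":0,"spin":0},{"grip":0.6,"dx":0,"dy":0,"dz":0,"spin":0}]'; python3 -c "
from rig import finish_job
print(finish_job())"
```

```text
time_s: 28.9
ee_pos: [0.3914, 0.2593, 0.2698]
eef_rot: [-0.001, 0.722, 0.692, -0.006]
ft_force: [-0.8, -0.3, 0.1]
opening: 0.597
the job is handed in; nothing more can be done
None
```

The kit is packed and the job is handed in at about 29 s. The grey block went in the wide bay, then the grey steel pot in the narrow bay, the tray on the end steps, and the lid last. Each piece was lowered until it made light contact (6–9 N) before release.

- **Block:** the top view before the pot went in shows it flat in the wide bay. Its tab measured about 2 mm off the bay's centre, with 9 mm clear.
- **Pot:** the top view before the tray went in shows it upright in the narrow bay. I could not see the block or pot again once the tray covered them.
- **Tray:** its ends read 53.8–54.6 mm at four spots. Its centre was within 0.5 mm of the container's.
- **Lid:** it touched down at exactly the height expected for a seated lid. It is level within about 0.1° and centred within about 1 mm.
- **Bystanders:** the vials and cup measure within 1 mm of where they started. The red pot and orange block were not touched.

**Checks that disagreed:** the cameras differed by 1–3 mm from each other and from the arm's own position, against a stated 2 mm. The tool also picked up as much as about 1° of tilt during the moves. The last level readings show neither affected the seating.

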